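# Clamp the orange slot car for service and clear the team cars

## Task

Lay the orange car upright on the bed of the clamp, along it and between the two jaws; with the lever still standing open, turn the brass nut clockwise until both jaws just touch the car's bumpers, then flip the red lever fully over so that the car is held firmly but not crushed. Put every green car in the green tray and every blue car in the blue tray, flat on the tray's floor on their wheels, at any time before or after. Leave the white car and everything else on the bench in place.

Things in the scene. Friction and masses are not known exactly. Their poses are not given: they have to be found in the camera images.
- orange_racer: orange model car, a rigid block 96 mm long (its x, nose to +x), 42 wide (y) and 38 high; flat square bumpers and flanks 6 to 26 mm up, narrower cabin above; wheels do not turn; about 0.09 kg; origin at the centre of its underside, z up
- green_racer1: green model car, a rigid block 96 mm long (its x, nose to +x), 42 wide (y) and 38 high; flat square bumpers and flanks 6 to 26 mm up, narrower cabin above; wheels do not turn; about 0.09 kg; origin at the centre of its underside, z up (may be absent)
- green_racer2: green model car, a rigid block 96 mm long (its x, nose to +x), 42 wide (y) and 38 high; flat square bumpers and flanks 6 to 26 mm up, narrower cabin above; wheels do not turn; about 0.09 kg; origin at the centre of its underside, z up (may be absent)
- blue_racer1: blue model car, a rigid block 96 mm long (its x, nose to +x), 42 wide (y) and 38 high; flat square bumpers and flanks 6 to 26 mm up, narrower cabin above; wheels do not turn; about 0.09 kg; origin at the centre of its underside, z up (may be absent)
- blue_racer2: blue model car, a rigid block 96 mm long (its x, nose to +x), 42 wide (y) and 38 high; flat square bumpers and flanks 6 to 26 mm up, narrower cabin above; wheels do not turn; about 0.09 kg; origin at the centre of its underside, z up (may be absent)
- green_tray: green open tray fixed to the table, inside 125 mm (its x) by 160 mm (y), walls 4 mm thick and 30 mm high, floor 4 mm above the table; origin under its centre on the table, z up. Two cars fit side by side, each lying along the tray's x
- blue_tray: blue open tray fixed to the table, inside 125 mm (its x) by 160 mm (y), walls 4 mm thick and 30 mm high, floor 4 mm above the table; origin under its centre on the table, z up. Two cars fit side by side, each lying along the tray's x
- clamp: aluminium clamp fixed to the table. x runs from the nut end to the lever end, z up; origin on the table under the bed. Bed 290 x 70 mm, its top 12 mm above the table. The car lies on it along x between the steel jaw (nut side) and rubber pad (lever side), which press on its bumpers; both are 50 mm wide, from 13 to 41 mm above the table. Beside the bed there is nothing
- jaw_face (a point): middle of the steel jaw's face that presses on one bumper, 28 mm above the table; the nut drives the jaw towards the pad; axes as the clamp's
- pad_face (a point): middle of the black rubber pad's face that presses on the other bumper, 28 mm above the table; axes as the clamp's. With the lever open the distance from jaw_face to pad_face is 105 to 117 mm at the start (a car is 96 mm long)
- nut (a joint): turn of the brass adjusting nut in rad, 0 to 4.6; it grows when turned clockwise seen from above, and each rad moves the jaw 6 mm towards the pad. It stays where it is left (friction 0.12 N m)
- nut_grip (a point): on the nut's vertical axis, 76 mm above the table, in its upright brass wing (42 mm long along this point's x, which turns with the nut, 12 mm thick along y, from 56 to 86 mm above the table), the place to grip it from above; below the wing is a disc of 42 mm diameter, its top 56 mm above the table
- lever (a joint): angle of the red cam lever in rad: 0 to 0.2 open (standing upright), 1.57 closed (lying flat, pointing along the clamp's +x, away from the car). It turns about the clamp's y axis. Closing it drives the pad 7 mm towards the jaw, evenly over the swing; it stays where it is left (friction 0.2 N m)
- lever_hinge (a point): the lever's pivot, 54 mm above the table; this point's z points along the lever to its tip
- lever_tip (a point): end of the lever's bar, 88 mm from the pivot. The bar is 18 mm wide along the clamp's y and 10 mm thick, its last 20 mm are 22 by 14 mm
- pad (a joint): how far the sprung pad is pressed back, in m (0 to 0.014): 0 when it touches nothing. The lock force on the car is 1600 N/m times this; about 11 N (0.007) is right, that is when jaw and pad just touched the car before the lever was closed
- white_racer: white model car, a rigid block 96 mm long (its x, nose to +x), 42 wide (y) and 38 high; flat square bumpers and flanks 6 to 26 mm up, narrower cabin above; wheels do not turn; about 0.09 kg; origin at the centre of its underside, z up; a bystander
- tape_roll: roll of yellow tape lying flat, 72 mm across, 24 high, a bystander; origin under its centre
- battery: black and red battery pack, 60 x 40 x 26 mm, a bystander; origin under its centre
- screwdriver: screwdriver with a yellow handle, 170 mm, lying flat, a bystander
- paint_jar1: yellow paint jar, 36 mm across, 42 high, a bystander; origin under its centre
- paint_jar2: white paint jar, 36 mm across, 42 high, a bystander; origin under its centre
Things that resemble listed ones, but are neither listed nor needed, are in the scene too. What is shaped like the blue_racer2 but pink is not meant.

How it is judged:
By the outcome, as a careful person would: the job done as asked, in the order asked, and still so for the second after the job is handed in, with the robot touching nothing.
Of green_racer1, green_racer2, blue_racer1, blue_racer2 only 3 to 4 are there at a start; the rules pass over those that are not, and their reading is None.
At some moment in a run one of green_racer1, green_racer2, blue_racer1, blue_racer2 may be knocked a few centimetres aside while the robot is not near it.
Once in a run the grip may slacken for a moment while it holds something.
It also fails if it takes over 210 s, if anything falls off the work surface, if the arm or the gripper's body presses on something with over 40 N, if the wrist force passes 120 N, or if a joint passes its speed limit or range.

## Robot

A 6-joint arm with a two-finger parallel gripper is mounted at the origin on the work surface. World frame = base frame: x ahead of the robot, y to its left, z up, the work surface at z = 0. Lengths are in m, angles in degrees, forces in N, time in s.
With the tool pointing down it reaches from about 0.35 to 0.925 m from the base axis. Payload 6.4 kg.
Tool frame: the origin (TCP) lies midway between the tips of the shut fingers; the grasp point (between the pads) lies 19 mm behind it; z points along the fingers, y is the line along which they close (so a half turn about z gives the same grasp; the last joint's range is limited). The gripper opens to 94 mm and grips with 3 to 60 N. Pads are 16 mm wide; open, the fingers measure 119 mm over their backs; the gripper's body (75 mm by 177 mm) begins 78 mm behind the grasp point.
Start: joints at [55.113, 14.043, 89.255, -0, 76.702, -9.975], TCP at [0.274, 0.59, 0.205] pointing down, gripper open.
Joint ranges: [-179.41, 179.41], [-58.25, 129.5], [7.25, 145.43], [-54.29, 234.29], [11.92, 165.04], [-157.13, 157.13]. Speed limits (degrees/s): [147.25, 147.25, 180, 180, 180, 180].

## Interface

Orientations are given as a 3x3 rotation matrix whose columns are the frame's x, y, z axes.
In Python, from station import readout, optics, workorder gives the robot as it stands.
- The arm moves only by the shell command python3 -m crank 'ROWS'. ROWS is JSON, one flat list of numbers, 7 for each row, row after row: the turn, a rotation vector about the world's x, y, z in degrees, then the shift along the world's x, y, z in m, then the finger opening in m, from 0 to 0.094. A call has 1 to 8 rows; each row shifts and turns the commanded pose from where the row before left it; what a row does not reach is not made up. A row lasts 1/8 s, in which the tool goes at most 62.5 mm and 10.7 degrees, less where a joint would pass 70% of its speed; a pose out of reach is approached as far as the arm can. A call with a gripper value outside its range is refused whole. The fingers move at their own pace and stop on an object; the grip force is fixed at half the most. Time passes only in rows, so rows that do not move let the fingers close. It gives the time, the measured TCP pose, the force, the opening and the grip force at its end, in the units of the state.
- readout.sense(): the state, without advancing time (a new reading comes with each control period).
- optics.grab_frame(name): name is "scene" or "top" or "wrist"; returns a dict with "frame" (384x512x3 uint8, red, green, blue), "z_map" (384x512 float32, m along the optical axis (not along the pixel's ray), 0 where there is no reading), "mtx" (3x3 intrinsics, pixels), "xyz" and "orientation" of the camera in the world. Camera axes: x right, y down, z forward; pixel columns grow to the right and rows downward; lengths in m; the calibration is good to about 2 mm. A picture is of the moment at which its call begins.
- workorder.close_job(): hands the job in; it is judged then, once.
The state is a dict: "t": time; "joint_pos": joint angles; "dq": joint speeds; "joint_torque": joint torques, N m; "tcp_pos": TCP position; "eef_rot": TCP orientation; "ft_force": force on the tool from outside, world axes, zero at the start; "wrist_torque": the same for the moment, N m; "width": finger opening in m; "gripper_force": force on a finger pad.
Only numpy, scipy, OpenCV 4.12 (cv2) and the standard library are available. Lean on these libraries where they do the work, as an engineer would, in place of code of your own. Each camera call takes 0.05 s, during which the arm holds its last target. There are 200 camera calls.

## Working session

There is one attempt and no reset: what is moved stays moved. The work goes in short steps, Python scripts to look and compute and a shell command to move; the robot and the scene stay as the last step left them, time stands still between calls to the robot, and variables do not carry over. Pictures are saved under pics/ and viewed, at most 14 in all, crops included, and the job is handed in when it is done.

```bash
mkdir -p pics; cat > h.py <<'E'
import numpy as np, cv2
from station import readout, optics, workorder
def snap(name,f,crop=None,scale=1):
    d=optics.grab_frame(name); np.savez('/tmp/'+name+'.npz',**{k:np.array(v) for k,v in d.items()})
    im=d["frame"]
    if crop: r0,r1,c0,c1=crop; im=im[r0:r1,c0:c1]
    im=cv2.resize(im,None,fx=scale,fy=scale,interpolation=cv2.INTER_CUBIC)
    cv2.imwrite('pics/'+f,cv2.cvtColor(im,cv2.COLOR_RGB2BGR)); return d
def load(name): return dict(np.load('/tmp/'+name+'.npz'))
def cloud(d):
    z=d["z_map"]; h,w=z.shape; u,v=np.meshgrid(np.arange(w),np.arange(h)); K=d["mtx"]
    p=np.stack([(u-K[0,2])/K[0,0]*z,(v-K[1,2])/K[1,1]*z,z],-1)
    return p@np.array(d["orientation"]).T+np.array(d["xyz"])
E
python3 - <<'E'
from h import *
s=readout.sense(); print(s)
for n in("top","scene"):
    d=snap(n,n+'1.png',scale=1.5); print(d["xyz"],d["orientation"],d["mtx"])
E
```

```text
{'t': 0.0, 'joint_pos': array([ 5.51136105e+01,  1.40832736e+01,  8.93207031e+01, -2.19417119e-03,
        7.67004955e+01, -9.97687045e+00]), 'dq': array([-0.03932525,  0.02793575, -0.00712689,  0.02938432, -0.05769514,
        0.03906748]), 'joint_torque': array([ 1.11569538e-03, -4.15851617e+01, -3.14596796e+01,  6.84780045e-02,
        3.32659506e-02, -1.25537213e-04]), 'tcp_pos': array([0.27346386, 0.58905152, 0.20439427]), 'eef_rot': array([[-9.06977635e-01,  4.21177570e-01, -1.01231403e-03],
       [ 4.21178694e-01,  9.06976409e-01, -1.51701321e-03],
       [ 2.79213005e-04, -1.80226215e-03, -9.99998337e-01]]), 'ft_force': array([-0.06117545, -0.41230076,  0.32217283]), 'wrist_torque': array([0.02986577, 0.05479104, 0.01336967]), 'gripper_force': 0.0, 'width': 0.09384650512456974}
[ 0.39433678 -0.03640078  1.25547339] [[ 0.02136432 -0.99103877  0.13185491]
 [-0.99973959 -0.022235   -0.00513434]
 [ 0.00802012 -0.13171088 -0.99125573]] [[378.24275692   0.         257.34678815]
 [  0.         378.24275692 194.12314781]
 [  0.           0.           1.        ]]
[ 1.45614778 -0.30899228  0.80017198] [[ 0.28426138  0.54392075 -0.78952244]
 [ 0.95848363 -0.18051875  0.22073088]
 [-0.0224635  -0.8194896  -0.57265364]] [[419.05129442   0.         254.93814288]
 [  0.         419.05129442 189.56964389]
 [  0.           0.           1.        ]]
```

View pics/top1.png

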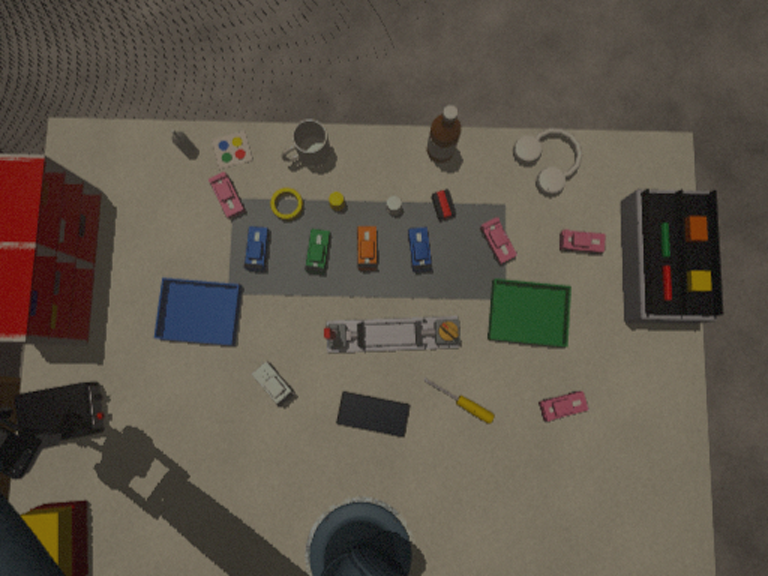

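View pics/scene1.png

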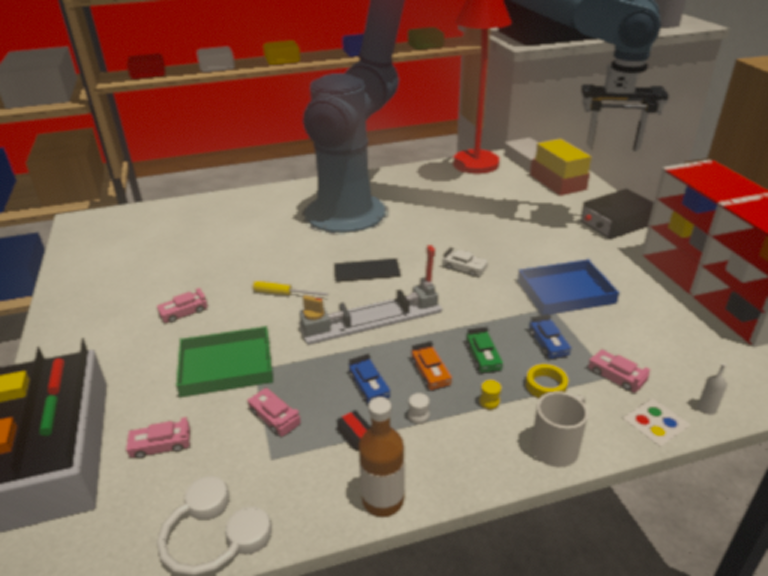

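The top view shows the blue car (257,247), green (318,250), orange (367,246) and blue (420,248). The blue tray is at (198,312) and the green one at (530,314). The clamp's lever is at (330,335) and its nut at (449,331). All of these are pixels at 1.5× scale.

```bash
cat >> h.py <<'E'
def cars(d,names=('o','g','b','b','gt','bt')):
    P=cloud(d); hsv=cv2.cvtColor(d["frame"],cv2.COLOR_RGB2HSV); ok=(P[...,0]>.3)&(P[...,0]<.85)&(abs(P[...,1])<.5)&(hsv[...,1]>110)&(hsv[...,2]>40)&(P[...,2]<.12)
    out=[]
    for n,(a,b) in dict(o=(5,20),g=(45,75),b=(100,125)).items():
        m=(ok&(hsv[...,0]>=a)&(hsv[...,0]<=b)).astype(np.uint8)
        k,l,st,_=cv2.connectedComponentsWithStats(m)
        for i in range(1,k):
            if st[i,4]<80: continue
            p=P[l==i]; r=cv2.minAreaRect((p[:,:2]*1000).astype(np.float32))
            out.append((n,np.round(r[0],1),np.round(r[1],1),round(r[2],1),'zmax',np.round(np.percentile(p[:,2],95),3),st[i,4]))
    return out
E
python3 - <<'E'
from h import *
d=load("top"); [print(*o) for o in cars(d)]
P=cloud(d)
# clamp: points above table
m=(P[...,2]>.006)&(abs(P[...,0]-.42)<.09)&(abs(P[...,1]+.04)<.2)
print('table z',np.median(P[250:256,330:340,2]))
r0,r1,c0,c1=195,250,205,320
im=cv2.resize(d["frame"][r0:r1,c0:c1],None,fx=6.9,fy=6.9,interpolation=cv2.INTER_CUBIC)
cv2.imwrite('pics/cl.png',cv2.cvtColor(im,cv2.COLOR_RGB2BGR))
print((P[r0:r1:4,c0:c1:4,2]*1000).astype(int).tolist())
E
```

```text
o [664.4   3.7] [90.  42.8] 3.8 zmax 0.041 286
o [ 474.2 -174. ] [37.9 39.2] 88.5 zmax 0.088 128
g [653.2 111. ] [39.9 76.6] 83.5 zmax 0.042 187
g [ 518.4 -355.7] [166.4 131.3] 85.0 zmax 0.028 1806
b [654.2 246.1] [40.6 81.2] 85.5 zmax 0.041 218
b [ 660.9 -114. ] [80.6 40.1] 8.6 zmax 0.042 232
b [504.2 364.7] [165.7 127.6] 86.9 zmax 0.01 1719
table z 0.000624497192536988
[[-1, 1, 2, 0, -2, 0, -1, 3, 0, 1, 0, 1, 0, 3, -3, -1, -2, 0, 4, 0, 0, 3, -2, -2, 1, -1, 5, 0, 6], [-3, 1, 4, 0, 2, 0, 3, -2, 0, 0, -3, -3, 6, 0, 0, -2, 1, -3, 0, 3, 1, -1, 6, 2, 2, 2, -1, 2, 0], [2, 1, -1, 0, 0, 2, -1, 2, -2, 0, -1, 0, 0, 0, 3, 1, -2, -1, -2, -1, 2, 5, -5, -2, 0, -1, 1, 0, -1], [-1, -2, 4, 3, 7, 2, 0, 2, 3, 1, 1, -1, 0, -4, 0, -1, -2, 4, -1, -4, 0, 4, 1, 0, -2, 1, 0, 2, 0], [-2, 3, -1, 0, 0, 0, 1, 0, 0, 0, -2, -2, 2, -2, 0, 2, 3, -2, 1, 0, -2, 5, 5, 14, 15, 3, 5, -2, 2], [0, 0, 1, 2, 16, 12, 10, 13, 14, 14, 13, 11, 11, 17, 11, 13, 13, 18, 40, 16, 8, 15, 46, 58, 55, 49, 0, 0, -2], [4, 0, 1, 144, 58, 45, 44, 12, 10, 41, 15, 15, 11, 11, 6, 11, 15, 10, 38, 6, 12, 14, 56, 84, 87, 48, -2, 3, 1], [-2, 2, 1, 144, 111, 55, 40, 37, 34, 42, 15, 12, 13, 15, 15, 16, 10, 9, 39, 34, 32, 36, 55, 59, 87, 87, -1, 3, -2], [-1, 0, 0, -3, 66, 57, 39, 15, 9, 43, 8, 10, 13, 9, 13, 4, 12, 13, 36, 13, 12, 12, 45, 49, 47, 48, -2, 4, -2], [-1, 0, 0, 0, 40, 41, 41, 15, 12, 29, 11, 14, 12, 14, 15, 0, 14, 12, 10, 13, 11, 15, 10, 1255, 10, 11, 1, -1, 1], [2, -2, 0, 3, 8, 0, 0, 0, -4, 0, -3, 1, 1, 2, 1, -3, -2, 0, -1, -2, -3, 0, 5, 0, -1, 0, -1, 0, -4], [0, 0, 0, 1, -1, -2, 0, 1, -2, 1255, -3, -3, 0, 2, -1, 1, 0, 5, -1, -4, -1, -2, 0, 2, 4, -2, 2, 0, -2], [4, -2, 2, -3, -1, 1, 0, 0, 4, 1, 0, -3, 0, 0, 0, 5, 1, 2, 0, 5, 0, 3, 5, 0, -1, 1, -3, 0, -2], [3, 1, 0, 4, -2, 0, -1, -2, 0, -2, 0, -2, 1, 2, 0, 4, 0, 0, 1, -2, 2, 0, -1, 1, 0, 1, -2, 0, 2]]
```

View pics/cl.png

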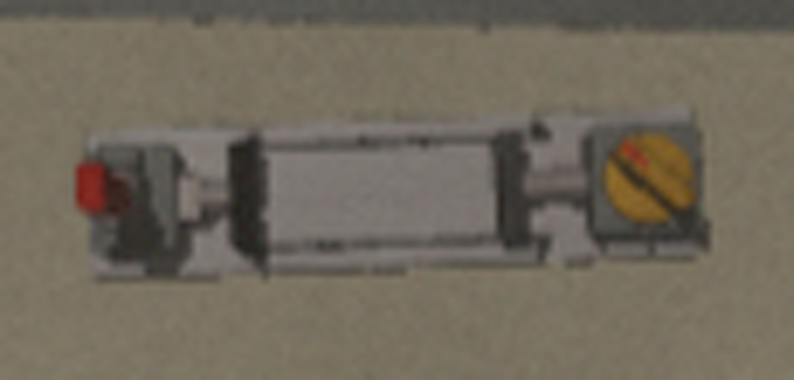

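```bash
python3 -m crank '[0,0,1.9,0.014,-0.049,0.012,0.094, 0,0,1.9,0.014,-0.049,0.012,0.094, 0,0,1.9,0.014,-0.049,0.012,0.094, 0,0,1.9,0.014,-0.049,0.012,0.094, 0,0,1.9,0.014,-0.049,0.012,0.094, 0,0,1.9,0.014,-0.049,0.012,0.094, 0,0,1.9,0.014,-0.049,0.012,0.094, 0,0,1.9,0.014,-0.049,0.012,0.094]' && python3 -m crank '[0,0,1.9,0.014,-0.049,0.012,0.094, 0,0,1.9,0.014,-0.049,0.012,0.094, 0,0,1.9,0.014,-0.049,0.012,0.094, 0,0,1.9,0.014,-0.049,0.012,0.094, 0,0,1.9,0.014,-0.049,0.012,0.094,0,0,0,0,0,0,0.094,0,0,0,0,0,0,0.094]'
python3 - <<'E'
from h import *
d=snap("wrist","w1.png",scale=1.5); print(d["xyz"],d["orientation"].round(3).tolist(),d["mtx"][0,0])
E
```

```text
t: 1.1
tcp_pos: [0.3857, 0.196, 0.3015]
eef_rot: [[-0.986, 0.167, -0.0], [0.167, 0.986, -0.0], [0.0, -0.0, -1.0]]
ft_force: [1.3, 0.3, 0.6]
width: 0.0938
gripper_force: 0.0
t: 1.98
tcp_pos: [0.4554, -0.0469, 0.3608]
eef_rot: [[-1.0, 0.004, -0.001], [0.004, 1.0, 0.001], [0.001, 0.001, -1.0]]
ft_force: [-0.5, 0.3, -0.8]
width: 0.0938
gripper_force: 0.0
[ 0.37596621 -0.04705413  0.53972257] [[0.004, 0.961, 0.275], [1.0, -0.005, 0.001], [0.002, 0.275, -0.961]] 296.6516772096643
```

View pics/w1.png

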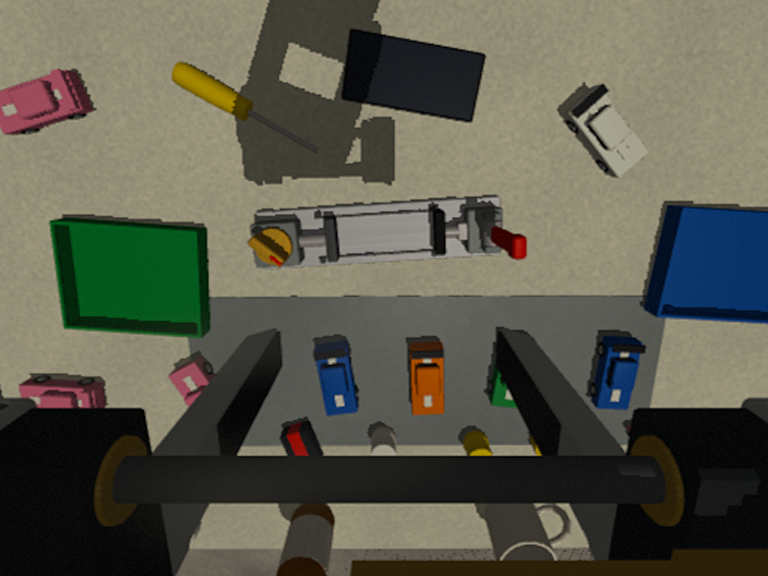

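```bash
cat >> h.py <<'E'
def rect(p): 
    r=cv2.minAreaRect((p[:,:2]*1000).astype(np.float32)); return np.round(r[0],1),np.round(r[1],1),round(r[2],1)
E
python3 - <<'E'
from h import *
d=load("wrist"); P=cloud(d); [print(*o) for o in cars(d)]
hsv=cv2.cvtColor(d["frame"],cv2.COLOR_RGB2HSV); Z=P[...,2]
reg=(abs(P[...,0]-.47)<.075)&(abs(P[...,1]+.04)<.18)
b=reg&(Z>.009); k,l,st,_=cv2.connectedComponentsWithStats(b.astype(np.uint8)); i=1+st[1:,4].argmax(); B=l==i
bed=B&(Z<.017)
print('all',rect(P[B])); print('bed',rect(P[bed]))
w=B&(Z>.07)&(P[...,1]<-.1); print('wing',rect(P[w]),w.sum(),Z[w].mean())
lv=reg&(Z>.07)&(P[...,1]>.0); print('lever',P[lv].mean(0),P[lv].min(0),P[lv].max(0), rect(P[lv]))
jj=B&(Z>.03)&(Z<.046)
for y0 in np.arange(-.16,.12,.005):
    q=jj&(P[...,1]>=y0)&(P[...,1]<y0+.005)
    if q.sum(): print(round(y0,3),q.sum(),(P[q][:,0].min()*1e3).round(),(P[q][:,0].max()*1e3).round())
E
```

```text
o [ 470.9 -174.4] [38.1 40.6] 83.6 zmax 0.086 326
o [653.2   3. ] [96.5 44.9] 2.8 zmax 0.038 893
g [ 516.5 -357.6] [169.3 132.6] 85.5 zmax 0.029 5770
g [670.4  93.3] [54.7 24.3] 27.3 zmax 0.028 173
b [503.5 360.2] [157.9 132.5] 86.6 zmax 0.03 4650
b [646.7 254.5] [58.2 95.5] 86.2 zmax 0.039 717
b [ 653.1 -115.1] [94.3 41.2] 7.3 zmax 0.039 730
all (array([444.8, -48. ]), array([156.7,  46.4]), 89.9)
bed (array([0., 0.]), array([0., 0.]), 0.0)
wing (array([ 434.9, -113.1]), array([26.7, 26.3]), 0.5) 6411 0.4660664739581091
lever [0.43640328 0.00730214 0.45473017] [4.21612552e-01 1.23242035e-08 7.02438568e-02] [0.46803516 0.07821594 0.48747543] (array([443.9,  38.6]), array([46.2, 78.2]), 1.6)
```

```bash
cat > c.py <<'E'
from h import *
d=load("wrist"); P=cloud(d)
hsv=cv2.cvtColor(d["frame"],cv2.COLOR_RGB2HSV); Z=P[...,2]
reg=(abs(P[...,0]-.47)<.075)&(abs(P[...,1]+.04)<.19)&(Z<.16)
b=reg&(Z>.007); k,l,st,_=cv2.connectedComponentsWithStats(b.astype(np.uint8)); i=1+st[1:,4].argmax(); B=l==i
bed=B&(Z<.018)
print('bed',rect(P[bed]),np.median(Z[bed]))
w=B&(Z>.075)&(P[...,1]<-.1); print('wing',rect(P[w]),w.sum(),Z[w].mean())
nd=B&(Z>.05)&(P[...,1]<-.1); print('nut all',rect(P[nd]))
lv=reg&(Z>.07)&(P[...,1]>.0); print('lever',P[lv].mean(0),P[lv].min(0),P[lv].max(0))
jj=B&(Z>.033)&(Z<.046)
for y0 in np.arange(-.16,.12,.003):
    q=jj&(P[...,1]>=y0)&(P[...,1]<y0+.003)
    if q.sum(): print(round(y0*1e3),q.sum(),(P[q][:,0].min()*1e3).round(),(P[q][:,0].max()*1e3).round(),end=' | ')
E
python3 c.py
python3 - <<'E'
from h import *
d=load("wrist"); im=d["frame"][125:182,160:360]
cv2.imwrite('pics/w1c.png',cv2.cvtColor(cv2.resize(im,None,fx=4,fy=4,interpolation=2),cv2.COLOR_RGB2BGR))
E
```

```text
bed (array([464.1, -59.6]), array([ 70.2, 288.5]), 3.4) 0.01173829981873642
wing (array([ 470.8, -175.6]), array([41.7, 12.8]), 51.8) 235 0.0841072290446823
nut all (array([ 470.9, -174.4]), array([38.1, 40.6]), 83.6)
lever [0.45465038 0.06773113 0.1230088 ] [0.44519322 0.06149313 0.07024386] [0.46619136 0.07821594 0.14514951]
-160 24 445.0 493.0 | -157 34 445.0 493.0 | -154 49 445.0 493.0 | -151 53 449.0 492.0 | -148 12 464.0 474.0 | -145 13 464.0 474.0 | -142 8 464.0 472.0 | -139 11 464.0 475.0 | -136 13 463.0 475.0 | -133 12 463.0 475.0 | -130 12 463.0 473.0 | -127 9 463.0 473.0 | -124 13 463.0 473.0 | -121 28 443.0 481.0 | -118 50 443.0 491.0 | -115 51 443.0 491.0 | -112 55 443.0 491.0 | -109 34 447.0 491.0 | 2 13 436.0 456.0 | 5 50 435.0 483.0 | 8 51 435.0 485.0 | 11 50 435.0 485.0 | 14 52 435.0 483.0 | 17 9 453.0 483.0 | 20 15 453.0 465.0 | 23 15 453.0 465.0 | 26 11 453.0 465.0 | 29 16 449.0 465.0 | 32 20 449.0 468.0 | 35 24 449.0 468.0 | 38 32 435.0 466.0 | 41 52 433.0 480.0 | 44 52 434.0 481.0 | 47 53 433.0 481.0 | 50 56 432.0 481.0 | 53 53 432.0 481.0 | 56 47 432.0 481.0 | 59 11 432.0 482.0 | 62 5 432.0 435.0 | 65 4 432.0 434.0 | 68 4 432.0 434.0 | 71 4 432.0 434.0 | 74 4 431.0 435.0 | 77 14 432.0 450.0 | 80 1 452.0 452.0 |
```

View pics/w1c.png

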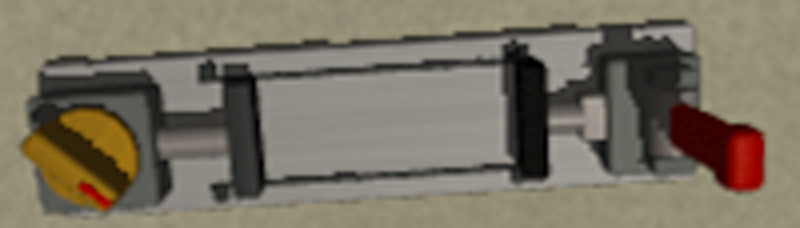

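The wrist view gives the clamp axis at 93.4°, bed centre (464,−60), wing long axis at 51.8°, and a jaw-to-pad gap of about 110 mm. I'll pick the orange car first.

```bash
python3 -m crank '[0,0,0.5,0.033,0.0085,-0.050,0.094, 0,0,0.5,0.033,0.0085,-0.050,0.094, 0,0,0.5,0.033,0.0085,-0.050,0.094, 0,0,0.5,0.033,0.0085,-0.050,0.094, 0,0,0.5,0.033,0.0085,-0.048,0.094, 0,0,0.5,0.033,0.0085,-0.038,0.094, 0,0,0,0,0,0,0.094, 0,0,0,0,0,0,0.094]'
python3 - <<'E'
from h import *
d=optics.grab_frame("top"); [print(*o) for o in cars(d)]
E
```

```text
t: 3.02
tcp_pos: [0.6536, 0.0047, 0.0762]
eef_rot: [[-0.999, -0.05, 0.001], [-0.05, 0.999, -0.0], [-0.001, -0.0, -1.0]]
ft_force: [0.5, -0.3, 0.6]
width: 0.0938
gripper_force: 0.0
o [ 474.4 -174.3] [39.2 38.4] 0.7 zmax 0.089 131
g [ 518.2 -355.8] [166.4 131.8] 85.3 zmax 0.029 1787
b [653.8 247. ] [41.1 80.7] 86.6 zmax 0.042 222
b [ 661.4 -115.2] [81.7 37.2] 8.0 zmax 0.042 185
b [504.4 363.7] [161.6 127.9] 86.6 zmax 0.01 1718
```

```bash
python3 -m crank '[0,0,0,0,-0.001,-0.030,0.094, 0,0,0,0,0,-0.025,0.094, 0,0,0,0,0,-0.016,0.094, 0,0,0,0,0,0,0.094, 0,0,0,0,0,0,0.03, 0,0,0,0,0,0,0.03, 0,0,0,0,0,0,0.03, 0,0,0,0,0,0,0.03]'; python3 -m crank '[0,0,0,0,0,0,0.03,0,0,0,0,0,0.025,0.03,0,0,0,0,0,0.04,0.03,0,0,0,0,0,0,0.03]'
```

```text
t: 4.08
tcp_pos: [0.654, 0.0025, 0.0047]
eef_rot: [[-0.999, -0.049, 0.0], [-0.049, 0.999, -0.0], [-0.0, -0.0, -1.0]]
ft_force: [0.4, 0.5, 0.4]
width: 0.0574
gripper_force: 0.0
t: 4.58
tcp_pos: [0.6564, 0.0022, 0.073]
eef_rot: [[-0.999, -0.049, 0.007], [-0.049, 0.999, -0.001], [-0.007, -0.002, -1.0]]
ft_force: [0.2, -0.6, -0.3]
width: 0.0418
gripper_force: 30.0
```

```bash
python3 -m crank '[0,0,-9.9,-0.0215,-0.006,0.002,0.03, 0,0,-9.9,-0.0215,-0.006,0.002,0.03, 0,0,-9.9,-0.0215,-0.006,0.002,0.03, 0,0,-9.9,-0.0215,-0.006,0.002,0.03, 0,0,-9.9,-0.0215,-0.006,0.002,0.03, 0,0,-9.9,-0.0215,-0.006,0.002,0.03, 0,0,-9.9,-0.0215,-0.006,0.002,0.03, 0,0,-9.9,-0.0215,-0.006,0.001,0.03]'; python3 -m crank '[0,0,-9.9,-0.020,-0.006,0,0.03,0,0,0,0,0,0,0.03,0,0,0,0,0,0,0.03]'
python3 - <<'E'
from h import *
print(readout.sense()["tcp_pos"]); d=snap("scene","s2.png",(120,270,150,400),3); d=snap("wrist","w2.png",scale=1.5); 
P=cloud(d)
print([o for o in cars(d)])
E
```

```text
t: 5.58
tcp_pos: [0.48, -0.0453, 0.0828]
eef_rot: [[-0.229, 0.973, -0.003], [0.973, 0.229, 0.001], [0.001, -0.002, -1.0]]
ft_force: [0.2, -1.1, -1.0]
width: 0.0415
gripper_force: 30.0
t: 5.95
tcp_pos: [0.462, -0.0513, 0.0839]
eef_rot: [[-0.067, 0.998, -0.0], [0.998, 0.067, 0.0], [0.0, -0.0, -1.0]]
ft_force: [0.6, 0.4, -1.3]
width: 0.0419
gripper_force: 3.0
[ 0.46197505 -0.05131982  0.08391778]
[('o', array([466.3, -12.1]), array([17.9, 53.7]), 85.8, 'zmax', np.float64(0.097), np.int32(660)), ('o', array([467.2, -61.6]), array([94.2, 63.5]), 89.2, 'zmax', np.float64(0.11), np.int32(6959)), ('o', array([ 477.9, -209.3]), array([ 40.6, 103.7]), 11.9, 'zmax', np.float64(0.084), np.int32(1156)), ('g', array([616.1, 101.5]), array([16.9, 45. ]), 85.0, 'zmax', np.float64(0.027), np.int32(770)), ('g', array([621. , 103.1]), array([ 8.3, 10.1]), 87.3, 'zmax', np.float64(0.039), np.int32(171)), ('b', array([ 658.4, -114.1]), array([110.7,  42.4]), 7.1, 'zmax', np.float64(0.038), np.int32(3222))]
```

View pics/w2.png

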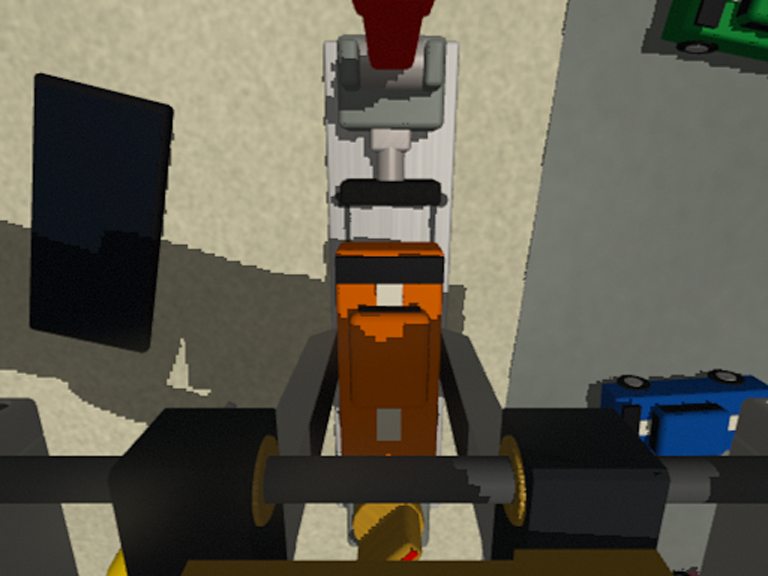

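The car is held upright and lined up with the bed. Its spoiler end is at (388,245) and the pad at (388,190). The grip force reads 3 N, so the slackening is happening now. I'll wait, then measure.

```bash
python3 -m crank '[0,0,0,0,0,0,0.03,0,0,0,0,0,0,0.03,0,0,0,0,0,0,0.03,0,0,0,0,0,0,0.03,0,0,0,0,0,0,0.03]'
python3 - <<'E'
from h import *
d=snap("wrist","w3.png"); P=cloud(d); Z=P[...,2]
q=(abs(P[...,0]-.462)<.012)&(P[...,1]>-.05)&(P[...,1]<.04)&(Z<.13)
for y0 in np.arange(-.03,.03,.002):
    m=q&(P[...,1]>=y0)&(P[...,1]<y0+.002)
    if m.sum(): print(round(y0*1e3),(np.percentile(Z[m],[5,50,95])*1e3).round(),end='|')
print()
# car left/right edges and pad center x
for y0 in (-.04,-.03,-.02,-.01):
    m=(Z>.06)&(Z<.12)&(abs(P[...,1]-y0)<.003)&(abs(P[...,0]-.46)<.026); print(y0,P[m][:,0].min(),P[m][:,0].max())
m=(Z>.034)&(Z<.046)&(abs(P[...,0]-.46)<.04)&(P[...,1]>-.005)&(P[...,1]<.02); print('pad',rect(P[m]),P[m].mean(0))
E
```

```text
t: 6.68
tcp_pos: [0.4618, -0.0515, 0.0845]
eef_rot: [[-0.064, 0.998, 0.0], [0.998, 0.064, -0.0], [-0.0, -0.0, -1.0]]
ft_force: [0.4, 0.1, -0.4]
width: 0.0417
gripper_force: 30.0
-30 [106. 109. 110.]|-28 [ 97. 103. 108.]|-26 [96. 97. 99.]|-24 [96. 97. 98.]|-22 [96. 97. 99.]|-20 [11. 97. 99.]|-18 [ 11.  12. 106.]|-16 [ 11. 105. 106.]|-14 [ 11. 105. 106.]|-12 [ 11. 105. 107.]|-10 [ 11. 105. 107.]|-8 [ 11.  97. 106.]|-6 [ 11.  89. 104.]|-4 [11. 12. 13.]|-2 [11. 12. 13.]|0 [11. 12. 13.]|2 [10. 12. 13.]|4 [39. 40. 41.]|6 [39. 40. 41.]|8 [40. 41. 42.]|10 [39. 41. 42.]|12 [40. 41. 42.]|14 [39. 41. 42.]|16 [22. 39. 41.]|18 [11. 34. 37.]|20 [11. 34. 37.]|22 [11. 34. 37.]|24 [11. 34. 37.]|26 [11. 34. 37.]|28 [11. 34. 37.]|
-0.04 0.4365840052248279 0.48596164452453683
-0.03 0.4389567588933279 0.4829171107763801
-0.02 0.43893349366809575 0.4816996073255888
-0.01 0.4390639260535501 0.4801407647909405
pad (array([459.3,  12.8]), array([49.3, 13.8]), 3.8) [0.4590223  0.01202559 0.04011707]
```

```bash
python3 -m crank '[0,0,0,0.0015,0.003,-0.015,0.03,0,0,0,0,0,-0.015,0.03,0,0,0,0,0,-0.015,0.03,0,0,0,0,0,-0.010,0.03,0,0,0,0,0,0,0.03]'; python3 -m crank '[0,0,0,0,0,-0.002,0.03,0,0,0,0,0,0,0.03]';python3 -m crank '[0,0,0,0,0,-0.002,0.03,0,0,0,0,0,0,0.03]'
```

```text
t: 7.35
tcp_pos: [0.4625, -0.0482, 0.0283]
eef_rot: [[-0.064, 0.998, -0.002], [0.998, 0.064, 0.001], [0.001, -0.002, -1.0]]
ft_force: [-0.5, -0.3, -0.9]
width: 0.0414
gripper_force: 30.0
t: 7.6
tcp_pos: [0.4637, -0.0486, 0.0278]
eef_rot: [[-0.064, 0.998, 0.001], [0.998, 0.064, -0.0], [-0.0, 0.001, -1.0]]
ft_force: [1.0, -0.1, -0.5]
width: 0.0417
gripper_force: 30.0
t: 7.85
tcp_pos: [0.4633, -0.0485, 0.0255]
eef_rot: [[-0.064, 0.998, 0.0], [0.998, 0.064, -0.0], [-0.0, 0.0, -1.0]]
ft_force: [1.0, 0.2, 0.1]
width: 0.0418
gripper_force: 30.0
```

```bash
python3 -m crank '[0,0,0,0,0,-0.0015,0.03,0,0,0,0,0,0,0.03]';python3 -m crank '[0,0,0,0,0,-0.0015,0.03,0,0,0,0,0,0,0.03]'
python3 - <<'E'
from h import *
d=snap("wrist","w4.png"); P=cloud(d); Z=P[...,2]
q=(abs(P[...,0]-.463)<.012)&(P[...,1]>-.05)&(P[...,1]<.04)&(Z<.13)
for y0 in np.arange(-.03,.012,.002):
    m=q&(P[...,1]>=y0)&(P[...,1]<y0+.002)
    if m.sum(): print(round(y0*1e3),(np.percentile(Z[m],[5,50,95])*1e3).round(),end='|')
E
```

```text
t: 8.1
tcp_pos: [0.4635, -0.0486, 0.0248]
eef_rot: [[-0.064, 0.998, -0.0], [0.998, 0.064, -0.0], [-0.0, -0.0, -1.0]]
ft_force: [-3.7, 1.2, 7.8]
width: 0.0418
gripper_force: 30.0
t: 8.35
tcp_pos: [0.4635, -0.0487, 0.0247]
eef_rot: [[-0.065, 0.998, -0.002], [0.998, 0.065, 0.0], [0.0, -0.002, -1.0]]
ft_force: [-9.5, 2.3, 20.4]
width: 0.0419
gripper_force: 30.0
-30 [49. 50. 51.]|-28 [48. 49. 51.]|-26 [38. 46. 49.]|-24 [37. 38. 46.]|-22 [37. 38. 39.]|-20 [37. 38. 39.]|-18 [37. 38. 39.]|-16 [37. 38. 46.]|-14 [45. 46. 47.]|-12 [45. 46. 47.]|-10 [45. 46. 47.]|-8 [45. 46. 47.]|-6 [12. 46. 47.]|-4 [11. 32. 46.]|-2 [10. 12. 32.]|0 [11. 12. 13.]|2 [12. 12. 13.]|4 [39. 40. 41.]|6 [39. 40. 41.]|8 [40. 41. 42.]|10 [40. 41. 42.]|
```

Contact confirmed and the car is seated (bumper top at 38 mm). Next I release it, rise and move over the nut.

```bash
python3 -m crank '[0,0,0,0,0,0.0015,0.03,0,0,0,0,0,0,0.06,0,0,0,0,0,0,0.06,0,0,0,0,0,0,0.06,0,0,0,0,0,0.03,0.06,0,0,0,0,0,0.05,0.06,0,0,-7,0,0,0.05,0.06,0,0,-7,0.002,-0.030,0,0.06]'; python3 -m crank '[0,0,-7,0.002,-0.03,0,0.06,0,0,-7,0.002,-0.03,0,0.06,0,0,-7,0.001,-0.036,0,0.06,0,0,-7,0,0,0,0.06,0,0,0,0,0,0,0.06,0,0,0,0,0,0.0,0.06]'
python3 - <<'E'
from h import *
d=snap("top","t2.png",(185,255,200,330),6); [print(*o) for o in cars(d)]
s=readout.sense(); print(s["joint_pos"].round(1))
E
```

```text
t: 9.4
tcp_pos: [0.4681, -0.0789, 0.1586]
eef_rot: [[0.18, 0.984, 0.009], [0.984, -0.18, -0.003], [-0.002, 0.009, -1.0]]
ft_force: [0.4, 0.7, 0.7]
width: 0.0602
gripper_force: 0.0
t: 10.15
tcp_pos: [0.4702, -0.1741, 0.1538]
eef_rot: [[0.618, 0.786, -0.0], [0.786, -0.618, 0.0], [-0.0, -0.0, -1.0]]
ft_force: [-0.2, 0.3, 0.4]
width: 0.0602
gripper_force: 0.0
o [468.7 -54.9] [44.  87.1] 1.2 zmax 0.053 320
g [652.3 111.1] [40.  78.6] 83.6 zmax 0.041 185
g [ 515.9 -366.6] [142.4 129.3] 86.8 zmax 0.01 1160
b [654.  246.6] [39.7 82.7] 87.2 zmax 0.041 221
b [ 660.6 -114.2] [81.2 40.6] 5.8 zmax 0.041 242
b [504.7 363.4] [160.8 127.8] 86.5 zmax 0.01 1710
[-33.3  -3.  113.3  -0.   69.8   4.9]
```

View pics/t2.png

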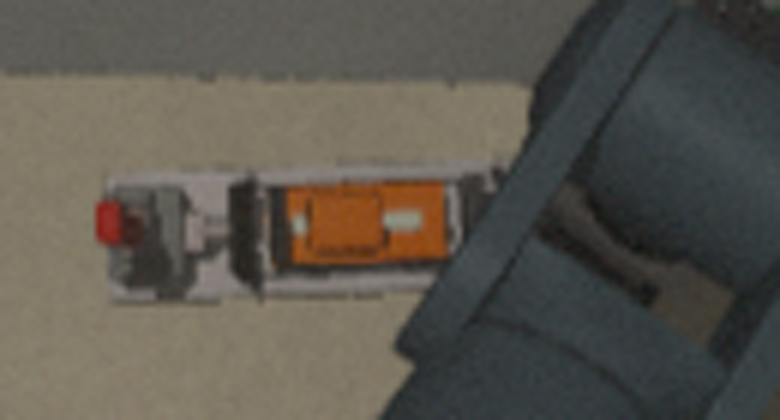

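```bash
python3 -m crank '[0,0,0,0.001,-0.0007,-0.04,0.06,0,0,0,0,0,-0.035,0.06,0,0,0,0,0,-0.018,0.06,0,0,0,0,0,0,0.06,0,0,0,0,0,0,0.0,0,0,0,0,0,0,0.0,0,0,0,0,0,0,0.0,0,0,0,0,0,0,0.0]'; python3 -m crank '[0,0,0,0,0,0,0.0,0,0,0,0,0,0,0.0,0,0,0,0,0,0,0.0]'
python3 - <<'E'
from h import *
snap("wrist","w5.png")
d=snap("scene","s5.png",(160,240,180,320),5)
E
```

```text
t: 11.2
tcp_pos: [0.4715, -0.1753, 0.0614]
eef_rot: [[0.62, 0.785, 0.001], [0.785, -0.62, -0.0], [0.0, 0.001, -1.0]]
ft_force: [-0.3, -0.2, 0.1]
width: 0.0234
gripper_force: 0.0
t: 11.58
tcp_pos: [0.4708, -0.1747, 0.061]
eef_rot: [[0.62, 0.785, -0.002], [0.785, -0.62, 0.001], [-0.0, -0.002, -1.0]]
ft_force: [-3.4, 2.8, 4.5]
width: 0.012
gripper_force: 30.0
```

View pics/s5.png

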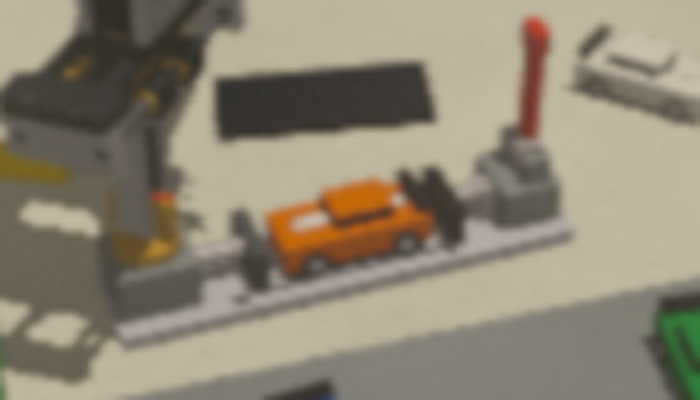

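The car sits upright on the bed between the jaws, the lever is open and the wing is gripped. I'll turn it clockwise 100° and measure the gap.

```bash
python3 -m crank '[0,0,-9,0,0,0,0,0,0,-9,0,0,0,0,0,0,-9,0,0,0,0,0,0,-9,0,0,0,0,0,0,-9,0,0,0,0,0,0,-9,0,0,0,0,0,0,-9,0,0,0,0,0,0,-9,0,0,0,0]'; python3 -m crank '[0,0,-9,0,0,0,0,0,0,-9,0,0,0,0,0,0,-10,0,0,0,0,0,0,0,0,0,0,0,0,0,0,0,0,0,0]'
cat > g.py <<'E'
from h import *
s=readout.sense(); print(s["joint_pos"].round(1),s["wrist_torque"].round(2), np.degrees(np.arctan2(s["eef_rot"][1,1],s["eef_rot"][0,1])).round(2))
t=np.radians(93.4); ex=np.array([np.cos(t),np.sin(t)]); ey=np.array([-ex[1],ex[0]]); o=np.array([.4641,-.0596])
for cam in("top","scene"):
    acc=[]
    for _ in range(3):
        d=optics.grab_frame(cam); P=cloud(d); q=(P[...,:2]-o); a=q@ex; b=q@ey; Z=P[...,2]
        hsv=cv2.cvtColor(d["frame"],cv2.COLOR_RGB2HSV)
        acc.append((a,b,Z,hsv))
    for nm,sel in (("tops 33-45",lambda a,b,Z,h:(Z>.034)&(Z<.046)&(abs(b)<.03)&(h[...,1]<100)),("car",lambda a,b,Z,h:(Z>.016)&(abs(b)<.03)&(h[...,0]<22)&(h[...,1]>120)&(Z<.06))):
        v=np.concatenate([a[sel(a,b,Z,h)&(abs(a)<.1)] for a,b,Z,h in acc])
        n,e=np.histogram(v*1e3,np.arange(-76,86,2)); print(cam,nm,[(int(e[i]),int(n[i])) for i in range(len(n)) if n[i]>3])
E
python3 g.py
```

```text
t: 12.68
tcp_pos: [0.471, -0.1758, 0.061]
eef_rot: [[0.936, -0.351, -0.001], [-0.351, -0.936, -0.002], [-0.0, 0.002, -1.0]]
ft_force: [-3.0, -1.2, 3.5]
width: 0.012
gripper_force: 30.0
t: 13.3
tcp_pos: [0.4708, -0.1762, 0.061]
eef_rot: [[0.666, -0.746, -0.001], [-0.746, -0.666, -0.002], [0.001, 0.002, -1.0]]
ft_force: [-3.7, -2.9, 1.9]
width: 0.0115
gripper_force: 30.0
[-33.4   5.1 116.   -0.2  58.9 105. ] [-0.46  0.93  0.04] -138.26
top tops 33-45 [(-50, 25), (-48, 5), (-46, 30), (-44, 19), (-42, 17), (-40, 34), (-38, 4), (-24, 8), (-20, 9), (-18, 11), (-14, 12), (-10, 8), (-8, 12), (-4, 4), (38, 9), (40, 9), (44, 9), (46, 4), (50, 17), (52, 6), (54, 18), (56, 7), (58, 8), (66, 41), (68, 8), (70, 41), (72, 29), (74, 18), (76, 29), (80, 10), (82, 9)]
top car [(-38, 10), (-36, 26), (-34, 27), (-32, 15), (-30, 36), (-28, 19), (-26, 18), (-24, 25), (-22, 12), (-20, 21), (-18, 15), (-16, 18), (-14, 25), (-12, 12), (-10, 15), (-8, 19), (-6, 10), (-4, 25), (-2, 14), (0, 24), (2, 39), (4, 6), (6, 33), (8, 27), (10, 12), (12, 38), (14, 18), (16, 21), (18, 39), (20, 9), (22, 30), (24, 30), (2
[... 319 characters left out ...]
 (-22, 4), (-20, 4), (-18, 4), (-16, 4), (-14, 6), (-10, 5), (-8, 4), (-6, 8), (42, 5), (44, 4), (46, 4), (62, 22), (64, 33), (66, 20), (68, 24), (70, 22), (72, 25), (74, 8), (80, 7), (82, 4)]
scene car [(-38, 26), (-36, 23), (-34, 25), (-32, 31), (-30, 19), (-28, 29), (-26, 23), (-24, 12), (-22, 20), (-20, 16), (-18, 11), (-16, 16), (-14, 18), (-12, 13), (-10, 20), (-8, 18), (-6, 31), (-4, 38), (-2, 22), (0, 28), (2, 33), (4, 25), (6, 32), (8, 26), (10, 25), (12, 33), (14, 26), (16, 28), (18, 29), (20, 25), (22, 31), (24, 26), (26, 24), (28, 34), (30, 24), (32, 19), (34, 11), (36, 11), (38, 21), (40, 10), (42, 19), (44, 17), (46, 18), (48, 22), (50, 9), (52, 13), (54, 11), (56, 4), (64, 8)]
```

```bash
python3 -m crank '[0,0,-8,0,0,0,0,0,0,-8,0,0,0,0,0,0,-4,0,0,0,0,0,0,0,0,0,0,0,0,0,0,0,0,0,0.06,0,0,0,0,0,0,0.06,0,0,0,0,0,0,0.06,0,0,0,0,0,0,0.06]'; python3 -m crank '[0,0,0,0,0,0.05,0.06,0,0,9,-0.01,0.03,0.05,0.06,0,0,9,-0.01,0.03,0.05,0.06,0,0,9,-0.005,0.03,0.02,0.06,0,0,9,0,0.01,0.0,0.06,0,0,9,0,0,0.0,0.06,0,0,9,0,0,0.0,0.06,0,0,9,0,0,0,0.06]'
```

```text
t: 14.6
tcp_pos: [0.4714, -0.1751, 0.0609]
eef_rot: [[0.37, -0.929, 0.0], [-0.929, -0.37, -0.0], [0.0, -0.0, -1.0]]
ft_force: [-0.3, -0.1, -0.2]
width: 0.0485
gripper_force: 0.0
t: 15.6
tcp_pos: [0.4463, -0.075, 0.2309]
eef_rot: [[0.996, -0.087, 0.0], [-0.087, -0.996, 0.0], [0.0, -0.0, -1.0]]
ft_force: [-0.3, -0.6, 0.0]
width: 0.06
gripper_force: 0.0
```

```bash
cat > w.py <<'E'
from h import *
import sys
d=snap("wrist",sys.argv[1]); 
P=[cloud(d)]+[cloud(optics.grab_frame("wrist")) for _ in range(2)]
t=np.radians(93.4); ex=np.array([np.cos(t),np.sin(t)]); ey=np.array([-ex[1],ex[0]]); o=np.array([.4641,-.0596])
P=np.stack(P); q=P[...,:2]-o; a=q@ex*1e3; b=q@ey*1e3; Z=P[...,2]*1e3
# profile along the axis at sides beyond the car cabin, within jaws
for nm,lo,hi in(("mid",-16,16),("off",-25,-22),("off+",22,25)):
    m=(b>lo)&(b<hi)&(Z<70)&(abs(a)<85); v=a[m]; z=Z[m]; k=np.floor(v).astype(int)
    print(nm,[(int(i),int(np.median(z[k==i]).round())) for i in range(-60,84) if (k==i).sum()>4 and (i<-30 or i>45)])
E
python3 w.py w6.png; python3 - <<'E'
from h import *
d=load("wrist"); t=np.radians(93.4); R=np.array(d["orientation"]); 
def px(a,b,z):
    p=np.array([.4641+a*np.cos(t)-b*np.sin(t),-.0596+a*np.sin(t)+b*np.cos(t),z]); c=R.T@(p-d["xyz"]); return d["mtx"]@c/c[2]
c=[px(a,b,.03)[:2] for a in(-.08,.085) for b in(-.04,.04)]; c=np.array(c); print(c)
l=np.clip(c.min(0),0,511).astype(int); h=np.clip(c.max(0),0,511).astype(int); im=d["frame"][l[1]:h[1],l[0]:h[0]]
s=min(790/im.shape[1],590/im.shape[0]); cv2.imwrite('pics/w6c.png',cv2.cvtColor(cv2.resize(im,None,fx=s,fy=s,interpolation=2),cv2.COLOR_RGB2BGR)); print(s,l)
E
```

```text
mid [(-60, 13), (-59, 13), (-58, 13), (-57, 30), (-56, 13), (-55, 13), (-54, 13), (-53, 31), (-52, 13), (-51, 13), (-50, 13), (-49, 31), (-48, 34), (-47, 39), (-46, 40), (-45, 41), (-44, 41), (-43, 41), (-42, 41), (-41, 41), (-40, 41), (-39, 41), (-38, 41), (-37, 41), (-36, 40), (-35, 38), (-34, 37), (-33, 38), (-32, 38), (-31, 38), (46, 38), (47, 38), (48, 38), (49, 38), (50, 43), (51, 45), (52, 46), (53, 46), (54, 46), (55, 46), (56, 46), (57, 46), (58, 46), (59, 46), (60, 46), (65, 33), (66, 34), (67, 40), (68, 41), (69, 41), (70, 41), (71, 41), (72, 41), (73, 41), (74, 41), (75, 41), (76, 41), (77, 40), (78, 38), (79, 36), (80, 36), (81, 36), (82, 36), (83, 36)]
off [(-60, 12), (-59, 12), (-58, 12), (-57, 13), (-54, 12), (-53, 12), (-52, 12), (-50, 13), (-49, 12), (-48, 13), (-46, 31), (-45, 38), (-44, 37), (-43, 38), (-42, 36), (-41, 38), (-40, 34), (-39, 31), (-38, 35), (-37, 39), (-36, 36), (-35, 23), (-34, 12), (-33, 12), (-32, 12), (46, 20), (48, 16), (49, 13), (50, 17), (51, 24), (52, 12), (53, 13), (55, 12), (56, 13), (57, 13), (58, 12), (59, 12), (60, 13), (61, 13), (64, 13), (65, 13), (66, 29), (67, 32), (68, 26), (69, 38), (70, 31), (71, 39), (72, 39), (73, 32), (74, 39), (75, 38), (76, 40), (82, 12), (83, 11)]
off+ [(-59, 13), (-58, 11), (-57, 12), (-55, 13), (-54, 12), (-53, 11), (-51, 12), (-50, 12), (-46, 39), (-45, 40), (-44, 40), (-43, 40), (-42, 40), (-41, 40), (-40, 40), (-37, 41), (-36, 40), (66, 32), (67, 40), (68, 41), (69, 41), (71, 41), (72, 41), (73, 41), (74, 41), (76, 40)]
[[304.43866441 115.45137563]
 [310.79537209 177.34587062]
 [174.68963299 135.11327105]
 [188.07122676 194.86047637]]
5.8088235294117645 [174 115]
```

View pics/w6c.png

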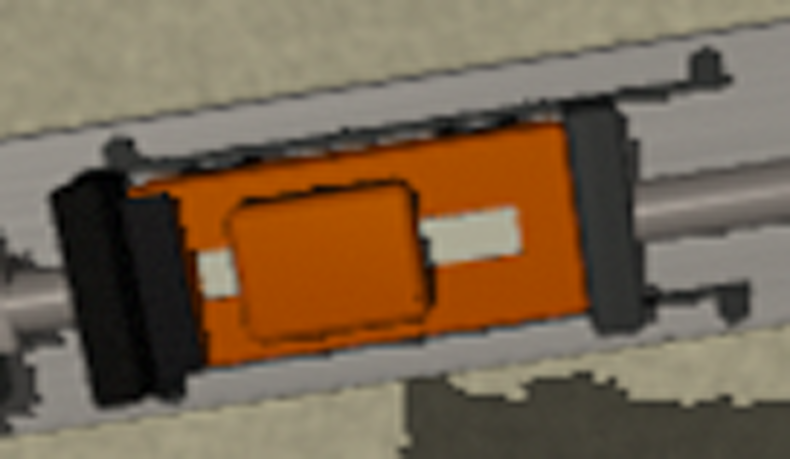

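The jaw is touching or nearly touching the front bumper (crop 580,210). A gap of a few mm remains between spoiler and pad (crop 130,290). I'll view the gap from directly above.

```bash
python3 -m crank '[0,0,10,0.002,0,-0.01,0.06,0,0,10,0.002,0,-0.01,0.06,0,0,10,0.002,0,-0.01,0.06,0,0,10,0.002,0,-0.01,0.06,0,0,10,0.002,0,-0.01,0.06,0,0,10,0.002,0,-0.01,0.06,0,0,10,0.002,0,-0.01,0.06,0,0,10,0.002,0,-0.01,0.06]'; python3 -m crank '[0,0,10,0.002,0,-0.015,0.06,0,0,9,0,0,-0.015,0.06,0,0,0,0,0,0,0.06,0,0,0,0,0,0,0.06]'
python3 w.py w7.png
python3 - <<'E'
from h import *
d=load("wrist"); im=d["frame"][90:290,130:370]
cv2.imwrite('pics/w7c.png',cv2.cvtColor(cv2.resize(im,None,fx=2.9,fy=2.9,interpolation=2),cv2.COLOR_RGB2BGR)); print(d["xyz"])
E
```

```text
t: 16.75
tcp_pos: [0.4624, -0.0752, 0.1506]
eef_rot: [[0.261, 0.965, 0.0], [0.965, -0.261, -0.0], [-0.0, 0.0, -1.0]]
ft_force: [-0.3, -0.8, -0.6]
width: 0.0598
gripper_force: 0.0
t: 17.25
tcp_pos: [0.4646, -0.0753, 0.1215]
eef_rot: [[-0.061, 0.998, 0.001], [0.998, 0.061, -0.0], [-0.0, 0.001, -1.0]]
ft_force: [-0.5, 0.9, 0.2]
width: 0.0602
gripper_force: 0.0
mid [(-60, 22), (-59, 35), (-58, 35), (-57, 36), (-56, 35), (-55, 36), (-54, 36), (-53, 35), (-52, 36), (-51, 36), (-50, 36), (-49, 37), (-47, 40), (-46, 40), (-45, 40), (-44, 41), (-43, 41), (-42, 41), (-41, 40), (-40, 40), (-39, 41), (-38, 40), (-37, 40), (-36, 38), (-35, 37), (-34, 38), (-33, 38), (-32, 38), (-31, 37), (46, 38), (47, 38), (48, 38), (50, 46), (51, 46), (52, 46), (53, 46), (54, 46), (55, 46), (56, 46), (57, 46), (58, 46), (59, 45), (60, 36), (61, 12), (62, 12), (63, 12), (64, 12), (65, 39), (66, 40), (67, 41), (68, 41), (69, 41), (70, 41), (71, 41), (72, 41), (73, 41), (74, 41), (75, 40), (76, 40), (77, 36), (78, 13), (79, 22), (80, 34), (81, 22), (82, 13), (83, 13)]
off [(-60, 13), (-46, 40), (-45, 40), (-44, 40
[... 229 characters left out ...]
, (74, 41), (75, 40), (76, 39), (78, 12), (79, 12), (80, 12), (81, 11), (82, 12), (83, 12)]
off+ [(-60, 13), (-47, 40), (-46, 40), (-45, 40), (-44, 40), (-43, 41), (-42, 40), (-41, 40), (-40, 40), (-39, 40), (-38, 40), (-37, 38), (-36, 28), (-35, 12), (-34, 12), (-33, 12), (-32, 12), (-31, 12), (46, 13), (47, 13), (48, 12), (49, 12), (50, 12), (51, 12), (52, 12), (53, 12), (54, 12), (55, 12), (56, 12), (57, 12), (58, 12), (59, 12), (60, 12), (61, 12), (62, 12), (63, 12), (64, 12), (65, 39), (66, 40), (67, 41), (68, 40), (69, 40), (70, 41), (71, 40), (72, 41), (73, 40), (74, 41), (75, 40), (76, 39), (78, 12), (79, 11), (80, 12), (81, 12), (82, 12), (83, 11)]
[0.46049528 0.00485923 0.30032554]
```

View pics/w7c.png

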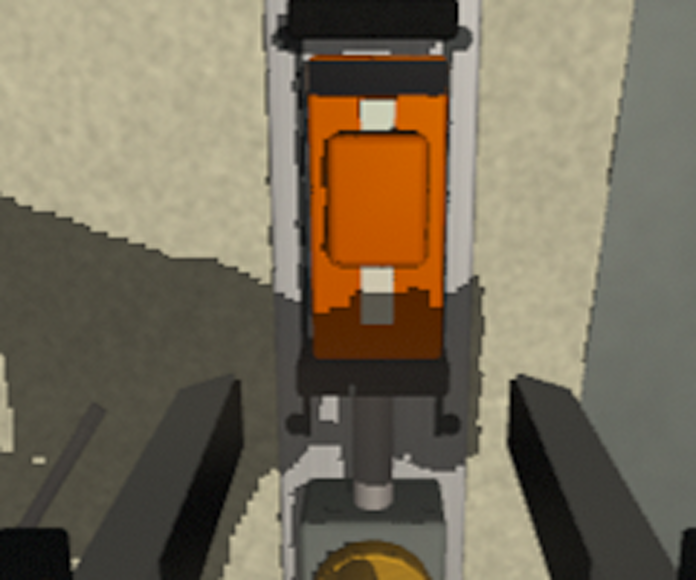

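A 5 mm gap shows at crop (378,45), with the jaw in contact with the car. I'll regrip and turn 40°.

```bash
python3 -m crank '[0,0,9.1,0.0035,-0.05,0,0.06,0,0,9.1,0.003,-0.0495,0,0.06,0,0,0,0,0,0,0.06,0,0,0,0,0,-0.035,0.06,0,0,0,0,0,-0.025,0.06,0,0,0,0,0,0,0.06,0,0,0,0,0,0,0,0,0,0,0,0,0,0]'; python3 -m crank '[0,0,0,0,0,0,0,0,0,0,0,0,0,0,0,0,0,0,0,0,0,0,0,0,0,0,0,0]'; python3 -m crank '[0,0,-8,0,0,0,0,0,0,-8,0,0,0,0,0,0,-8,0,0,0,0,0,0,-8,0,0,0,0,0,0,-8,0,0,0,0,0,0,0,0,0,0,0,0,0,0,0,0,0,0]'
python3 - <<'E'
from h import *
s=readout.sense(); print(s["wrist_torque"].round(2))
E
```

```text
t: 18.4
tcp_pos: [0.4718, -0.1749, 0.0625]
eef_rot: [[-0.373, 0.928, 0.002], [0.928, 0.373, -0.001], [-0.002, 0.002, -1.0]]
ft_force: [-0.2, 0.9, 1.0]
width: 0.0433
gripper_force: 0.0
t: 18.9
tcp_pos: [0.47, -0.1751, 0.0611]
eef_rot: [[-0.373, 0.928, -0.002], [0.928, 0.373, -0.001], [0.0, -0.002, -1.0]]
ft_force: [-4.5, -2.3, 4.4]
width: 0.0118
gripper_force: 30.0
t: 19.77
tcp_pos: [0.4703, -0.1751, 0.0611]
eef_rot: [[0.308, 0.951, -0.002], [0.951, -0.308, -0.001], [-0.001, -0.001, -1.0]]
ft_force: [-4.9, -2.8, 3.7]
width: 0.0117
gripper_force: 30.0
[-0.36  1.03  0.08]
```

```bash
python3 -m crank '[0,0,0,0,0,0,0.06,0,0,0,0,0,0,0.06,0,0,0,0,0,0,0.06,0,0,0,0,0,0,0.06,0,0,0,0,0,0.06,0.06,0,0,10.7,-0.003,0.05,0,0.06,0,0,10.7,-0.0035,0.05,0,0.06,0,0,0,0,0,0,0.06]'; python3 -m crank '[0,0,0,0,0,0,0.06,0,0,0,0,0,0,0.06]'
python3 w.py w8.png
python3 - <<'E'
from h import *
d=load("wrist"); im=d["frame"][80:230,190:320]
cv2.imwrite('pics/w8c.png',cv2.cvtColor(cv2.resize(im,None,fx=3.9,fy=3.9,interpolation=2),cv2.COLOR_RGB2BGR)); print(d["xyz"])
E
```

```text
t: 20.78
tcp_pos: [0.4638, -0.0723, 0.1208]
eef_rot: [[-0.062, 0.998, -0.0], [0.998, 0.062, 0.0], [0.0, -0.0, -1.0]]
ft_force: [0.4, -0.9, 0.2]
width: 0.06
gripper_force: 0.0
t: 21.02
tcp_pos: [0.4645, -0.0756, 0.121]
eef_rot: [[-0.055, 0.998, 0.0], [0.998, 0.055, -0.0], [-0.0, 0.0, -1.0]]
ft_force: [-0.5, 0.6, 0.4]
width: 0.0598
gripper_force: 0.0
mid [(-60, 13), (-59, 12), (-58, 12), (-57, 12), (-56, 22), (-55, 34), (-54, 35), (-53, 35), (-52, 35), (-51, 35), (-50, 35), (-49, 36), (-48, 35), (-47, 35), (-46, 36), (-45, 36), (-43, 40), (-42, 40), (-41, 41), (-40, 41), (-39, 41), (-38, 41), (-37, 41), (-36, 41), (-35, 41), (-34, 40), (-33, 40), (-32, 39), (-31, 37), (46, 38), (47, 38), (48, 38), (49, 38), (50, 38), (51, 38), (52, 38), (53, 46), (54, 46), (55, 46), (56, 46), (57, 46), (58, 46), (59, 46), (60, 46), (61, 46), (62, 46), (63, 46), (64, 37), (65, 39), (66, 40), (67, 41), (68, 41), (69, 41), (70, 41), (71, 41), (72, 41), (73, 41), (74, 41), (75, 41), (76, 40), (77, 35), (78, 33), (79, 33), (80, 12), (81, 13), (82, 13), (83, 13)]
off [(-60, 12), (-59, 12), (-58, 12), (-57, 1
[... 336 characters left out ...]
 (74, 40), (75, 40), (76, 40), (79, 12), (80, 12), (81, 12), (82, 11), (83, 11)]
off+ [(-60, 12), (-59, 12), (-58, 12), (-57, 12), (-56, 12), (-55, 12), (-43, 40), (-42, 41), (-41, 41), (-40, 41), (-39, 41), (-38, 41), (-37, 40), (-36, 40), (-35, 40), (-34, 40), (-33, 40), (-32, 29), (-31, 13), (46, 12), (47, 12), (48, 13), (49, 12), (50, 12), (51, 12), (52, 12), (53, 12), (54, 12), (55, 12), (56, 12), (57, 12), (58, 12), (59, 12), (60, 12), (61, 13), (62, 12), (63, 12), (64, 12), (65, 39), (66, 40), (67, 41), (68, 41), (69, 41), (70, 40), (71, 40), (72, 40), (73, 41), (74, 41), (75, 40), (76, 40), (78, 12), (79, 11), (80, 11), (81, 12), (82, 12), (83, 12)]
[0.46094505 0.00451204 0.29982385]
```

View pics/w8c.png

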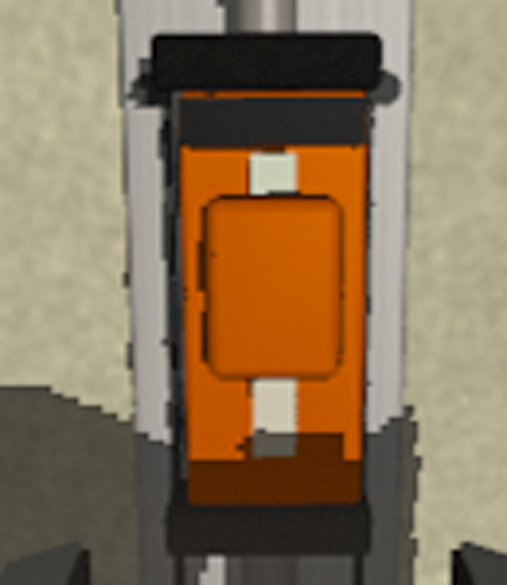

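Only about 0.5–0.9 mm is left between the spoiler bumper and the pad (crop 270,92). I'll turn another 7°.

```bash
python3 -m crank '[0,0,-10.7,0.0035,-0.05,0,0.06,0,0,-10.7,0.003,-0.0495,0,0.06,0,0,0,0,0,0,0.06,0,0,0,0,0,-0.035,0.06,0,0,0,0,0,-0.025,0.06,0,0,0,0,0,0,0.06,0,0,0,0,0,0,0,0,0,0,0,0,0,0]'; python3 -m crank '[0,0,0,0,0,0,0,0,0,0,0,0,0,0,0,0,0,0,0,0,0,0,0,0,0,0,0,0]'; python3 -m crank '[0,0,-3.5,0,0,0,0,0,0,-3.5,0,0,0,0,0,0,0,0,0,0,0,0,0,0,0,0,0,0]';  python3 -m crank '[0,0,0,0,0,0,0.06,0,0,0,0,0,0,0.06,0,0,0,0,0,0,0.06,0,0,0,0,0,0,0.06,0,0,0,0,0,0.06,0.06,0,0,10.7,-0.003,0.05,0,0.06,0,0,10.7,-0.0035,0.05,0,0.06,0,0,7,0,0,0,0.06]'; python3 -m crank '[0,0,0,0,0,0,0.06,0,0,0,0,0,0,0.06]'
python3 w.py w9.png|cut -c1-2000
```

```text
t: 22.18
tcp_pos: [0.4717, -0.1745, 0.0623]
eef_rot: [[0.31, 0.951, 0.002], [0.951, -0.31, -0.001], [-0.001, 0.002, -1.0]]
ft_force: [0.4, 0.4, -0.2]
width: 0.0437
gripper_force: 0.0
t: 22.68
tcp_pos: [0.4705, -0.1741, 0.0611]
eef_rot: [[0.311, 0.951, -0.001], [0.951, -0.311, 0.0], [-0.0, -0.001, -1.0]]
ft_force: [-2.0, 0.7, 2.4]
width: 0.0115
gripper_force: 30.0
t: 23.18
tcp_pos: [0.4707, -0.1742, 0.0611]
eef_rot: [[0.424, 0.906, -0.0], [0.906, -0.424, 0.0], [0.0, -0.0, -1.0]]
ft_force: [-0.8, 0.2, 4.3]
width: 0.0118
gripper_force: 30.0
t: 24.18
tcp_pos: [0.4637, -0.0716, 0.1208]
eef_rot: [[-0.066, 0.998, -0.0], [0.998, 0.066, 0.0], [0.0, -0.0, -1.0]]
ft_force: [-0.5, 0.4, 0.2]
width: 0.0598
gripper_force: 0.0
t: 24.42
tcp_pos: [0.4644, -0.0746, 0.121]
eef_rot: [[-0.055, 0.998, 0.0], [0.998, 0.055, -0.0], [-0.0, 0.0, -1.0]]
ft_force: [0.7, 0.2, -0.3]
width: 0.0595
gripper_force: 0.0
mid [(-60, 12), (-59, 12), (-58, 12), (-57, 12), (-56, 32), (-55, 13), (-54, 34), (-53, 35), (-52, 35), (-51, 35), (-50, 36), (-49, 35), (-48, 35), (-47, 35), (-46, 35), (-45, 35), (-44, 37), (-42, 40), 
[... 806 characters left out ...]
, 40), (70, 40), (71, 40), (72, 40), (73, 40), (74, 40), (75, 40), (76, 40), (79, 11), (80, 11), (81, 12), (82, 12), (83, 11)]
off+ [(-60, 11), (-59, 11), (-58, 12), (-57, 11), (-56, 12), (-55, 13), (-54, 12), (-41, 41), (-40, 41), (-39, 41), (-38, 41), (-37, 41), (-36, 41), (-35, 41), (-34, 40), (-33, 40), (-32, 37), (-31, 27), (46, 12), (47, 13), (48, 12), (49, 13), (50, 12), (51, 12), (52, 12), (53, 13), (54, 12), (55, 12), (56, 12), (57, 12), (58, 12), (59, 12), (60, 12), (61, 12), (62, 12), (63, 12), (64, 12), (65, 39), (66, 40), (67, 40), (68, 40), (69, 40), (70, 40), (71, 41), (72, 40), (73, 40), (74, 41), (75, 41), (76, 40), (78, 12), (79, 12), (80, 11), (81, 12), (82, 12), (83, 11)]
```

```bash
cat > f.py <<'E'
from h import *
import sys
A,B=[cv2.cvtColor(cv2.imread('pics/'+f),cv2.COLOR_BGR2GRAY) for f in sys.argv[1:3]]
d=load("wrist"); t=np.radians(93.4); R=np.array(d["orientation"])
def px(a,b,z):
    p=np.array([.4641+a*np.cos(t)-b*np.sin(t),-.0596+a*np.sin(t)+b*np.cos(t),z]); c=R.T@(p-d["xyz"]); return (d["mtx"]@c/c[2])[:2]
for nm,a0,a1,w,z in(("block",95,135,30,.045),("pad",66,76,30,.041),("car",-20,62,19,.04),("jaw",-42,-34,26,.041),("bed",-20,60,40,.012)):
    q=np.array([px(a/1e3,b/1e3,z) for a in(a0,a1) for b in(-w,w)]); l=np.maximum(q.min(0)-4,0).astype(int); h=(q.max(0)+5).astype(int)
    T=B[l[1]:h[1],l[0]:h[0]]
    if min(T.shape)<8: print(nm,'out',q);continue
    W=np.eye(2,3,dtype=np.float32); W[:,2]=0
    try: cc,W=cv2.findTransformECC(T.astype(np.float32),A[l[1]:h[1],l[0]:h[0]].astype(np.float32),W,cv2.MOTION_TRANSLATION,(3,200,1e-6),None,3)
    except cv2.error as e: print(nm,'fail');continue
    print(nm,'cc',round(cc,3),'shift px new-old',(-W[:,2]).round(2),'mm',(-W[:,2]*(d["xyz"][2]-z)/d["mtx"][0,0]*1e3).round(2))
E
python3 f.py w8.png w9.png
```

```text
block cc 0.989 shift px new-old [0.03 1.49] mm [0.02 1.28]
pad cc 0.997 shift px new-old [-0.01  1.01] mm [-0.01  0.88]
car cc 0.975 shift px new-old [0.06 0.4 ] mm [0.05 0.35]
jaw cc 0.982 shift px new-old [-0.09  0.38] mm [-0.08  0.33]
bed cc 0.988 shift px new-old [0.03 0.52] mm [0.03 0.5 ]
```

Pad, jaw and car are all in contact, with the pad pressed only about 0.2–0.4 mm. Now I'll measure the lever.

```bash
python3 - <<'E'
from h import *
t=np.radians(93.4); ex=np.array([np.cos(t),np.sin(t)]); ey=np.array([-ex[1],ex[0]]); o=np.array([.4641,-.0596])
for cam in("scene","top"):
    P=[];H=[]
    for _ in range(2):
        d=optics.grab_frame(cam); P.append(cloud(d)); H.append(cv2.cvtColor(d["frame"],cv2.COLOR_RGB2HSV))
    P=np.stack(P);H=np.stack(H); q=P[...,:2]-o; a=q@ex*1e3;b=q@ey*1e3;Z=P[...,2]*1e3
    m=((H[...,0]<4)|(H[...,0]>172))&(H[...,1]>130)&(abs(a-120)<40)&(abs(b)<30)&(Z>30)&(Z<160)
    for z in range(40,160,12):
        k=m&(Z>=z)&(Z<z+12)
        if k.sum()>2: print(cam,z,k.sum(),a[k].mean().round(1),a[k].min().round(1),a[k].max().round(1),b[k].mean().round(1))
    g=(abs(a-115)<40)&(abs(b)<22)&(Z>30)&(Z<60)
    n,e=np.histogram(a[g],np.arange(75,155,4)); print([(int(x),int(c)) for x,c in zip(e,n) if c])
s=readout.sense(); print(s["tcp_pos"])
E
```

```text
scene 136 8 129.3 126.7 132.1 -5.5
[(75, 3), (79, 9), (83, 9), (87, 13), (91, 16), (95, 13), (99, 44), (103, 19), (107, 27), (111, 25), (115, 50), (119, 14), (123, 11), (127, 7), (131, 8), (135, 4), (139, 2)]
top 136 47 132.4 125.8 137.5 -1.9
[(75, 12), (79, 6), (83, 15), (87, 8), (91, 12), (95, 12), (99, 32), (103, 34), (107, 28), (111, 32), (115, 41), (119, 15), (123, 10), (127, 12), (131, 8), (135, 15), (139, 9)]
[ 0.46429687 -0.07439127  0.12090855]
```

```bash
python3 -m crank '[0,0,0.3,-0.003,0.05,0,0,0,0,0,-0.003,0.05,0,0,0,0,0,0,0.016,0,0,0,0,0,0,0,0,0,0,0,0,0,0,0,0,0,0,0,0,0,0,0,0,0,0,-0.001,0.012,-0.003,0,0,0,0,0,0,0,0]'; python3 -m crank '[0,0,0,-0.0005,0.0085,-0.001,0,0,0,0,-0.0005,0.0085,-0.001,0,0,0,0,-0.0005,0.0085,-0.004,0,0,0,0,-0.0005,0.0085,-0.0045,0,0,0,0,-0.0005,0.007,-0.0065,0,0,0,0,-0.0003,0.007,-0.007,0,0,0,0,-0.0003,0.005,-0.008,0,0,0,0,-0.0003,0.005,-0.009,0]';  python3 -m crank '[0,0,0,0,0.002,-0.007,0,0,0,0,0,0.002,-0.006,0,0,0,0,0,0,0,0,0,0,0,0,0,0,0]'
```

```text
t: 25.78
tcp_pos: [0.4569, 0.0543, 0.1175]
eef_rot: [[-0.063, 0.998, -0.001], [0.998, 0.063, 0.0], [0.0, -0.001, -1.0]]
ft_force: [0.8, -0.3, -0.3]
width: 0.0007
gripper_force: 0.0
t: 26.78
tcp_pos: [0.4546, 0.1132, 0.0772]
eef_rot: [[-0.062, 0.998, 0.002], [0.998, 0.062, 0.002], [0.002, 0.002, -1.0]]
ft_force: [-0.4, -0.6, 4.1]
width: 0.0002
gripper_force: 2.2
t: 27.28
tcp_pos: [0.4531, 0.1157, 0.0633]
eef_rot: [[-0.063, 0.998, -0.002], [0.998, 0.063, -0.0], [-0.0, -0.002, -1.0]]
ft_force: [0.3, 0.2, -0.4]
width: 0.0002
gripper_force: 0.1
```

```bash
python3 -m crank '[0,0,0,0,0,-0.0025,0,0,0,0,0,0,0,0]'; python3 -m crank '[0,0,0,0,0,-0.002,0,0,0,0,0,0,0,0]'; python3 -m crank '[0,0,0,0,0,-0.0015,0,0,0,0,0,0,0,0]'
python3 - <<'E'
from h import *
d=snap("scene","s9.png",(150,240,190,320),5)
E
```

```text
t: 27.52
tcp_pos: [0.4534, 0.1158, 0.0612]
eef_rot: [[-0.062, 0.998, -0.001], [0.998, 0.062, 0.0], [0.0, -0.001, -1.0]]
ft_force: [-0.8, 0.7, 1.5]
width: 0.0004
gripper_force: 0.6
t: 27.78
tcp_pos: [0.4537, 0.1158, 0.0593]
eef_rot: [[-0.063, 0.998, -0.0], [0.998, 0.063, -0.0], [-0.0, -0.0, -1.0]]
ft_force: [-1.7, 0.8, 1.6]
width: 0.0005
gripper_force: 0.9
t: 28.02
tcp_pos: [0.4539, 0.1158, 0.0589]
eef_rot: [[-0.063, 0.998, -0.001], [0.998, 0.063, -0.0], [-0.0, -0.001, -1.0]]
ft_force: [-6.2, 1.6, 12.6]
width: 0.0006
gripper_force: 6.1
```

View pics/s9.png

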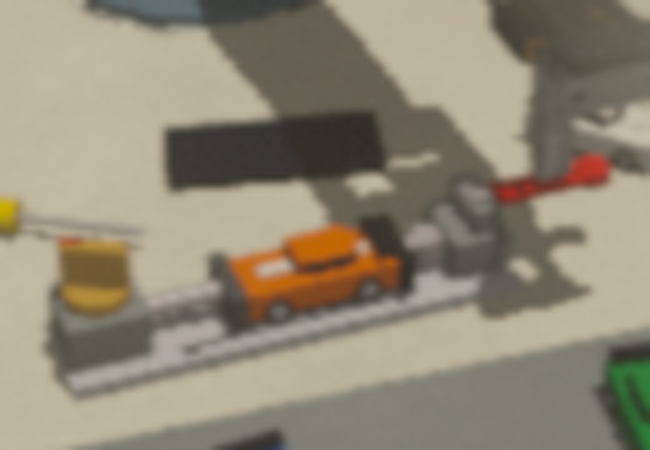

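The lever lies flat with its tip at crop (590,170), and the car is clamped. Now the remaining cars.

```bash
python3 -m crank '[0,0,0,0,0,0.05,0.094,0,0,9.6,0.01,0.005,0.03,0.094,0,0,9.6,0.01,0.01,0.03,0.094,0,0,9.6,0.015,0.01,0.03,0.094,0,0,9.6,0.015,0.01,0.03,0.094,0,0,9.6,0.01,0.01,0.03,0.094,0,0,9.6,0.01,0.01,0.03,0.094,0,0,9.6,0.01,0.01,0.02,0.094]'; python3 -m crank '[0,0,9.6,0,0,0,0.094,0,0,9.6,0,0,0,0.094,0,0,0,0,0,0,0.094,0,0,0,0,0,0,0.094]'
cat > v.py <<'E'
from h import *
import sys
d=snap("wrist",sys.argv[1],scale=1.5); [print(*o) for o in cars(d)]; print(readout.sense()["eef_rot"].round(3).tolist())
E
python3 v.py w10.png
```

```text
t: 29.08
tcp_pos: [0.5349, 0.1809, 0.3092]
eef_rot: [[-0.946, 0.324, 0.002], [0.324, 0.946, -0.001], [-0.002, 0.0, -1.0]]
ft_force: [0.5, -1.2, 0.9]
width: 0.0772
gripper_force: 0.0
t: 29.58
tcp_pos: [0.534, 0.1806, 0.3076]
eef_rot: [[-1.0, 0.003, -0.0], [0.003, 1.0, -0.0], [0.0, -0.0, -1.0]]
ft_force: [-0.1, 0.3, -0.5]
width: 0.0941
gripper_force: 0.0
o [463.8 -47.5] [44.2 88. ] 3.6 zmax 0.05 1534
o [461.7   5.5] [ 9. 41.] 87.5 zmax 0.045 88
o [ 471.1 -170. ] [32.2 40.4] 83.0 zmax 0.083 444
g [647.7 111.3] [42.  84.6] 83.5 zmax 0.039 983
b [502.9 367.2] [169.6 134.8] 86.3 zmax 0.03 8890
b [599.9 249.3] [40.4  2.7] 86.2 zmax 0.027 96
b [ 652.1 -114.7] [95.2 42. ] 7.1 zmax 0.038 1273
b [649.9 249.2] [47.5 87.3] 86.6 zmax 0.039 967
[[-1.0, 0.002, -0.0], [0.002, 1.0, -0.0], [0.0, -0.0, -1.0]]
```

View pics/w10.png

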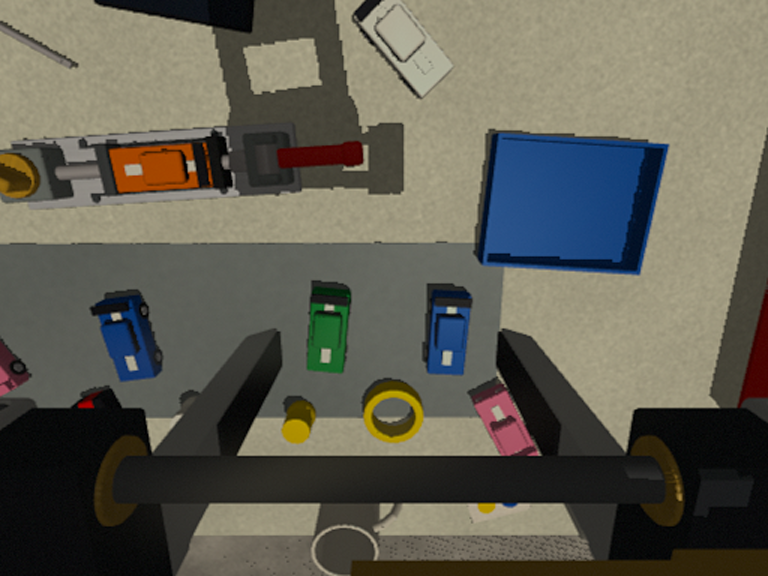

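The wrist view shows the green car at (327,328), the left blue car at (447,330) and the right blue car at (127,335). I'll pick the left blue car.

```bash
python3 -m crank '[0,0,-0.6,0.0224,0.0138,-0.0476,0.08,0,0,-0.7,0.0224,0.0138,-0.0476,0.08,0,0,-0.7,0.0224,0.0138,-0.0476,0.075,0,0,-0.7,0.0224,0.0138,-0.0476,0.075,0,0,-0.7,0.0224,0.0138,-0.0476,0.075,0,0,0,0,0,0,0.075,0,0,0,0,0,0,0.075]'; python3 -m crank '[0,0,0,0,0,-0.03,0.075,0,0,0,0,0,-0.025,0.075,0,0,0,0,0,-0.0105,0.075,0,0,0,0,0,0,0.075,0,0,0,0,0,0,0.03,0,0,0,0,0,0,0.03,0,0,0,0,0,0,0.03,0,0,0,0,0,0,0.03]'; python3 -m crank '[0,0,0,0,0,0,0.03,0,0,0,0,0,0,0.03,0,0,0,0,0,0,0.03]'
```

```text
t: 30.5
tcp_pos: [0.6465, 0.2498, 0.0717]
eef_rot: [[-0.998, 0.06, 0.002], [0.06, 0.998, 0.0], [-0.002, 0.0, -1.0]]
ft_force: [0.1, 0.6, 0.0]
width: 0.0748
gripper_force: 0.0
t: 31.5
tcp_pos: [0.6461, 0.2497, 0.0049]
eef_rot: [[-0.998, 0.059, 0.0], [0.059, 0.998, -0.0], [-0.0, -0.0, -1.0]]
ft_force: [-0.0, -1.1, 1.8]
width: 0.0419
gripper_force: 30.0
t: 31.88
tcp_pos: [0.6461, 0.2497, 0.0048]
eef_rot: [[-0.998, 0.059, 0.0], [0.059, 0.998, -0.0], [-0.0, -0.0, -1.0]]
ft_force: [-0.7, -1.5, 4.8]
width: 0.0416
gripper_force: 30.0
```

```bash
python3 -m crank '[0,0,0,0,0,0.03,0.03,0,0,0,0,0,0.03,0.03,0,0,0,-0.028,0.0304,0.005,0.03,0,0,0,-0.028,0.0304,0.005,0.03,0,0,0,-0.028,0.0304,0.0,0.03,0,0,0,-0.028,0.0304,0,0.03,0,0,0,-0.028,0.0304,0,0.03,0,0,0,0,0,0,0.03]'; python3 -m crank '[0,0,0,0,0,0,0.03,0,0,0,0,0,-0.03,0.03,0,0,0,0,0,-0.025,0.03,0,0,0,0,0,-0.009,0.03,0,0,0,0,0,0,0.03,0,0,0,0,0,0,0.03]'
python3 - <<'E'
from h import *
d=optics.grab_frame("top"); [print(*o) for o in cars(d)]
E
```

```text
t: 32.88
tcp_pos: [0.5033, 0.4035, 0.0734]
eef_rot: [[-0.998, 0.056, -0.002], [0.056, 0.998, -0.0], [0.002, -0.0, -1.0]]
ft_force: [0.7, -0.1, -0.9]
width: 0.0417
gripper_force: 30.0
t: 33.62
tcp_pos: [0.5069, 0.4018, 0.0113]
eef_rot: [[-0.998, 0.06, 0.001], [0.06, 0.998, 0.001], [-0.001, 0.001, -1.0]]
ft_force: [-0.0, -0.2, -1.2]
width: 0.0414
gripper_force: 30.0
o [468.4 -46.8] [44.  83.9] 1.5 zmax 0.053 319
o [ 474.5 -175.6] [38.  40.8] 44.4 zmax 0.089 127
g [652.8 110.5] [39.6 75.9] 83.9 zmax 0.042 183
g [ 518.5 -355.5] [166.1 130.7] 85.1 zmax 0.027 1784
b [ 661. -114.] [81.1 40.2] 7.8 zmax 0.041 241
b [548.9 335.7] [176.9  86.7] 54.5 zmax 0.032 366
```

```bash
python3 -m crank '[0,0,0,0,0,-0.002,0.03,0,0,0,0,0,0,0.05,0,0,0,0,0,0,0.05,0,0,0,0,0,0,0.05,0,0,0,0,0,0.03,0.05,0,0,0,0,0,0.05,0.05,0,0,-0.5,0.022,-0.048,0.0,0.075,0,0,-0.5,0.022,-0.048,0,0.075]'; python3 -m crank '[0,0,-0.5,0.022,-0.048,0,0.075,0,0,-0.5,0.022,-0.048,0,0.075,0,0,-0.5,0.022,-0.048,0,0.075,0,0,-0.6,0.025,-0.050,0,0.075,0,0,0,0,0,0,0.075,0,0,0,0,0,0,0.075]'
python3 - <<'E'
from h import *
print(readout.sense()["tcp_pos"])
d=optics.grab_frame("top"); [print(*o) for o in cars(d)]
d=optics.grab_frame("scene"); [print(*o) for o in cars(d)]
E
```

```text
t: 34.67
tcp_pos: [0.5507, 0.3054, 0.0897]
eef_rot: [[-0.997, 0.075, 0.002], [0.075, 0.997, 0.001], [-0.002, 0.001, -1.0]]
ft_force: [0.7, -0.7, -0.6]
width: 0.0668
gripper_force: 0.0
t: 35.42
tcp_pos: [0.6405, 0.1122, 0.0883]
eef_rot: [[-0.994, 0.114, -0.001], [0.114, 0.994, 0.0], [0.001, 0.0, -1.0]]
ft_force: [0.5, 1.1, 0.5]
width: 0.0749
gripper_force: 0.0
[0.64051036 0.11221754 0.08828851]
o [468.3 -46.8] [44.  83.9] 1.6 zmax 0.053 317
o [ 474.1 -175.4] [38.4 40.2] 50.7 zmax 0.089 130
g [ 518.5 -355.9] [165.8 130.3] 85.5 zmax 0.028 1788
b [ 660.5 -113.9] [81.2 40.3] 7.0 zmax 0.041 243
b [504.1 362.5] [161.6 130.8] 87.6 zmax 0.041 1473
o [437.5 -42.3] [103.  103.8] 1.9 zmax 0.052 373
o [ 477.9 -179.5] [36.8 27.8] 40.3 zmax 0.087 173
g [ 519.  -357.9] [163.3 138. ] 86.2 zmax 0.03 1410
g [652.9 111.8] [48.6 83.8] 70.6 zmax 0.04 202
b [508.  406.9] [ 80.7 139.3] 85.7 zmax 0.044 323
b [502.5 340.7] [ 79.1 136.8] 80.1 zmax 0.01 371
b [ 655.6 -117.5] [91.9 40.5] 8.3 zmax 0.041 300
```

Green is in place under the tool. I'll descend and grip.

```bash
python3 -m crank '[0,0,0,0,0,-0.04,0.075,0,0,0,0,0,-0.03,0.075,0,0,0,0,0,-0.0135,0.075,0,0,0,0,0,0,0.075,0,0,0,0,0,0,0.03,0,0,0,0,0,0,0.03,0,0,0,0,0,0,0.03,0,0,0,0,0,0,0.03]'; python3 -m crank '[0,0,0,0,0,0,0.03,0,0,0,0,0,0,0.03,0,0,0,0,0,0.03,0.03,0,0,0,0,0,0.03,0.03,0,0,0,0,0,0.02,0.03,0,0,0,0,0,0,0.03]'
```

```text
t: 36.52
tcp_pos: [0.6413, 0.1118, 0.0055]
eef_rot: [[-0.994, 0.113, 0.001], [0.113, 0.994, 0.0], [-0.001, 0.0, -1.0]]
ft_force: [0.0, 0.1, 1.7]
width: 0.0416
gripper_force: 30.0
t: 37.28
tcp_pos: [0.6419, 0.1119, 0.0864]
eef_rot: [[-0.994, 0.113, 0.003], [0.113, 0.994, -0.0], [-0.003, 0.0, -1.0]]
ft_force: [-0.1, -0.7, -0.4]
width: 0.0416
gripper_force: 30.0
```

```bash
python3 -m crank '[0,0,0.2,-0.0139,-0.0521,0,0.03,0,0,0.2,-0.0139,-0.0521,0,0.03,0,0,0.2,-0.0139,-0.0521,0,0.03,0,0,0.2,-0.0139,-0.0521,0,0.03,0,0,0.2,-0.0139,-0.0521,0,0.03,0,0,0.2,-0.0139,-0.0521,0,0.03,0,0,0.2,-0.0139,-0.0521,0,0.03,0,0,0.2,-0.0139,-0.0521,0,0.03]'; python3 -m crank '[0,0,0.3,-0.0139,-0.0521,0,0.03,0,0,0,0,0,0,0.03,0,0,0,0,0,0,0.03,0,0,0,0,0,-0.04,0.03,0,0,0,0,0,-0.03,0.03,0,0,0,0,0,-0.006,0.03,0,0,0,0,0,0,0.03]'
```

```text
t: 38.28
tcp_pos: [0.5281, -0.3059, 0.0831]
eef_rot: [[-0.996, 0.086, -0.002], [0.086, 0.996, 0.002], [0.002, 0.002, -1.0]]
ft_force: [0.3, -0.7, -0.2]
width: 0.0413
gripper_force: 30.0
t: 39.15
tcp_pos: [0.5162, -0.3551, 0.0089]
eef_rot: [[-0.997, 0.078, -0.001], [0.078, 0.997, 0.001], [0.001, 0.001, -1.0]]
ft_force: [0.3, 1.4, 1.3]
width: 0.0417
gripper_force: 30.0
```

```bash
python3 -m crank '[0,0,0,0,0,0,0.06,0,0,0,0,0,0,0.06,0,0,0,0,0,0,0.06,0,0,0,0,0,0.03,0.06,0,0,0,0,0,0.05,0.06,0,0,2.3,0.027,0.048,0,0.075,0,0,2.3,0.027,0.048,0,0.075,0,0,2.3,0.027,0.048,0,0.075]'; python3 -m crank '[0,0,2.3,0.027,0.048,0,0.075,0,0,2.3,0.027,0.048,0,0.075,0,0,0,0,0,0,0.075,0,0,0,0,0,0,0.075]'
python3 - <<'E'
from h import *
d=optics.grab_frame("scene"); [print(*o) for o in cars(d)]
d=optics.grab_frame("top"); [print(*o) for o in cars(d)]
E
```

```text
t: 40.15
tcp_pos: [0.5975, -0.2118, 0.0893]
eef_rot: [[-0.999, -0.041, 0.001], [-0.041, 0.999, -0.0], [-0.001, -0.0, -1.0]]
ft_force: [0.6, 0.3, -1.0]
width: 0.0746
gripper_force: 0.0
t: 40.65
tcp_pos: [0.6505, -0.1174, 0.0888]
eef_rot: [[-0.993, -0.12, -0.0], [-0.12, 0.993, -0.0], [0.0, -0.0, -1.0]]
ft_force: [-0.3, 0.1, 1.0]
width: 0.0749
gripper_force: 0.0
o [481.1 -66.3] [19.9 52.9] 4.3 zmax 0.041 116
g [ 518.8 -357.4] [163.7 138.9] 85.8 zmax 0.042 1385
b [510.2 406. ] [ 82.4 131.9] 86.9 zmax 0.044 289
b [506.  360.1] [ 38.8 132.8] 80.6 zmax 0.008 148
b [ 661.8 -114.6] [47.9 85.8] 87.0 zmax 0.04 267
o [ 472.7 -174.6] [38.4 36.6] 47.5 zmax 0.089 114
g [ 518.9 -355.7] [166.5 131.9] 85.7 zmax 0.04 1639
b [505.  363.9] [162.1 127.7] 86.2 zmax 0.041 1447
```

```bash
python3 v.py w11.png
```

```text
g [ 546.2 -309. ] [69.6 81.5] 85.2 zmax 0.029 8321
b [ 606.1 -120.4] [ 4.2 42.6] 3.1 zmax 0.026 241
b [ 657.8 -113.9] [85.3 43.8] 7.3 zmax 0.038 3827
[[-0.993, -0.118, -0.0], [-0.118, 0.993, -0.0], [0.0, -0.0, -1.0]]
```

View pics/w11.png

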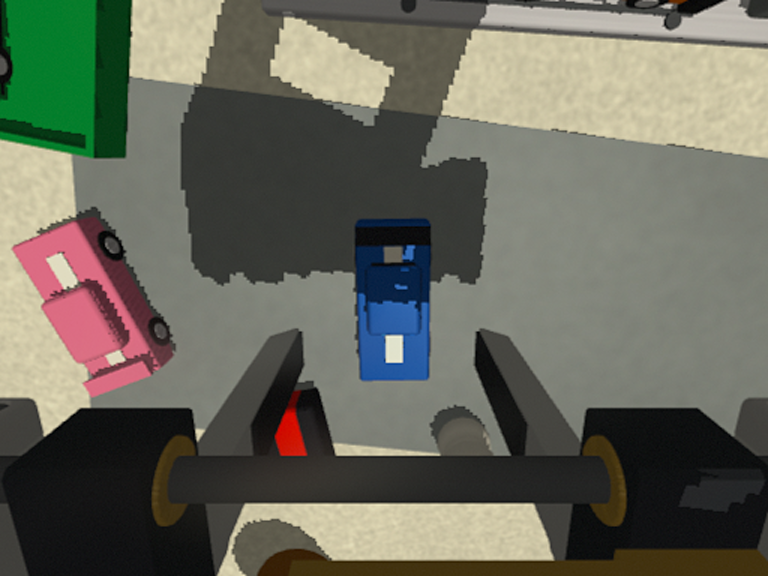

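The blue car is aligned between the fingers at (393,300) and has not moved. I'll grip it.

```bash
python3 -m crank '[0,0,0,0.001,0.0025,-0.04,0.075,0,0,0,0,0,-0.03,0.075,0,0,0,0,0,-0.0135,0.075,0,0,0,0,0,0,0.075,0,0,0,0,0,0,0.03,0,0,0,0,0,0,0.03,0,0,0,0,0,0,0.03,0,0,0,0,0,0,0.03]'; python3 -m crank '[0,0,0,0,0,0,0.03,0,0,0,0,0,0,0.03,0,0,0,0,0,0.03,0.03,0,0,0,0,0,0.03,0.03,0,0,0,0,0,0.02,0.03,0,0,0,0,0,0,0.03]'
python3 - <<'E'
from h import *
d=optics.grab_frame("top"); [print(*o) for o in cars(d)]
P=cloud(d); hsv=cv2.cvtColor(d["frame"],cv2.COLOR_RGB2HSV); m=(P[...,2]>.018)&(P[...,2]<.06)&(hsv[...,0]>95)&(hsv[...,0]<130)&(hsv[...,1]>100)&(abs(P[...,0]-.504)<.06)&(abs(P[...,1]-.365)<.078)
print(rect(P[m]),m.sum())
E
```

```text
t: 41.8
tcp_pos: [0.6522, -0.1147, 0.0061]
eef_rot: [[-0.993, -0.12, 0.001], [-0.12, 0.993, -0.0], [-0.001, -0.001, -1.0]]
ft_force: [-0.4, 0.2, 2.8]
width: 0.0419
gripper_force: 30.0
t: 42.55
tcp_pos: [0.6527, -0.1149, 0.0869]
eef_rot: [[-0.993, -0.12, 0.003], [-0.12, 0.993, -0.001], [-0.003, -0.001, -1.0]]
ft_force: [-0.2, 0.0, -1.0]
width: 0.0416
gripper_force: 30.0
o [ 472.8 -175. ] [38.  36.6] 51.3 zmax 0.089 115
g [ 518.9 -355.5] [166.4 131.8] 86.0 zmax 0.041 1617
b [505.2 364. ] [161.9 128.8] 85.8 zmax 0.041 1430
(array([504.7, 363. ]), array([117.2, 151.1]), 0.1) 271
```

```bash
python3 -m crank '[0,0,-1.1,-0.0167,0.0494,0,0.03,0,0,-1.1,-0.0167,0.0494,0,0.03,0,0,-1.1,-0.0167,0.0494,0,0.03,0,0,-1.2,-0.0167,0.0494,0,0.03,0,0,-1.2,-0.0167,0.0494,0,0.03,0,0,-1.2,-0.0167,0.0494,0,0.03,0,0,-1.2,-0.0167,0.0494,0,0.03,0,0,-1.2,-0.0167,0.0494,0,0.03]'; python3 -m crank '[0,0,-1.1,-0.0167,0.0494,0,0.03,0,0,0,0,0,0,0.03,0,0,0,0,0,0,0.03]'; python3 v.py w12.png
```

```text
t: 43.6
tcp_pos: [0.5163, 0.2818, 0.0836]
eef_rot: [[-0.999, 0.043, -0.003], [0.043, 0.999, -0.001], [0.003, -0.001, -1.0]]
ft_force: [0.4, 0.3, -1.2]
width: 0.0416
gripper_force: 30.0
t: 43.98
tcp_pos: [0.5008, 0.3293, 0.0841]
eef_rot: [[-0.998, 0.061, -0.002], [0.061, 0.998, -0.001], [0.002, -0.001, -1.0]]
ft_force: [1.2, 0.4, -0.7]
width: 0.0418
gripper_force: 30.0
b [504.  367.2] [167.9 132.8] 86.3 zmax 0.116 26457
[[-0.998, 0.062, -0.002], [0.062, 0.998, -0.001], [0.002, -0.001, -1.0]]
```

View pics/w12.png

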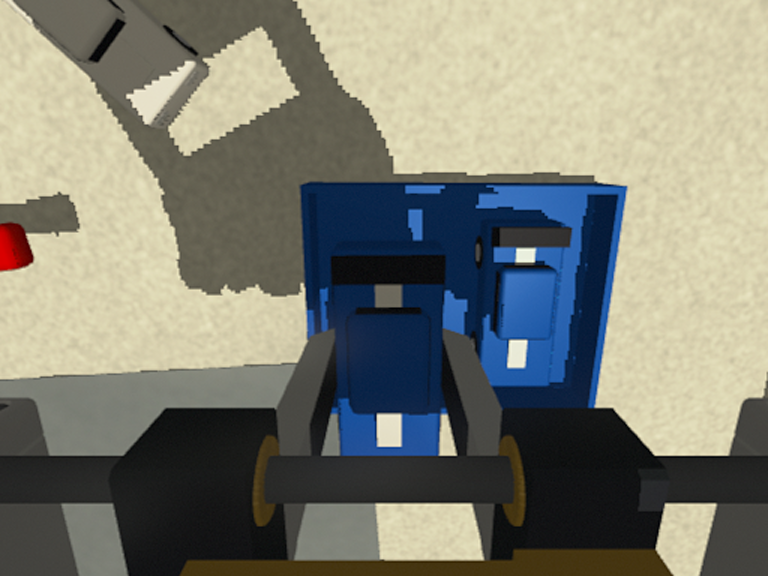

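The first blue car is at (525,300) in the tray, and the held one is over the free half. I'll lower it.

```bash
python3 -m crank '[0,0,0,0.001,0.0,-0.03,0.03,0,0,0,0,0,-0.03,0.03,0,0,0,0,0,-0.0125,0.03,0,0,0,0,0,0,0.03,0,0,0,0,0,-0.001,0.03,0,0,0,0,0,0,0.03]'; python3 -m crank '[0,0,0,0,0,0,0.05,0,0,0,0,0,0,0.05,0,0,0,0,0,0,0.05,0,0,0,0,0,0.03,0.05,0,0,0,0,0,0.05,0.05,0,0,0,0,-0.03,0.05,0.05,0,0,0,0,-0.05,0.03,0.05,0,0,0,0,-0.05,0.03,0.05]'; python3 -m crank '[0,0,0,0,-0.05,0.03,0.05,0,0,0,0,-0.05,0.02,0.05,0,0,0,0,0,0,0.05]'; python3 v.py w13.png
```

```text
t: 44.78
tcp_pos: [0.5032, 0.3302, 0.013]
eef_rot: [[-0.998, 0.061, 0.002], [0.061, 0.998, 0.001], [-0.001, 0.001, -1.0]]
ft_force: [0.3, -0.8, -0.6]
width: 0.0417
gripper_force: 30.0
t: 45.78
tcp_pos: [0.5024, 0.1989, 0.2034]
eef_rot: [[-0.998, 0.06, 0.001], [0.06, 0.998, 0.0], [-0.001, 0.0, -1.0]]
ft_force: [1.6, -1.0, -0.7]
width: 0.0498
gripper_force: 0.0
t: 46.15
tcp_pos: [0.5037, 0.0976, 0.2543]
eef_rot: [[-0.998, 0.066, 0.004], [0.066, 0.998, -0.0], [-0.004, -0.0, -1.0]]
ft_force: [-0.2, 0.4, -0.3]
width: 0.0501
gripper_force: 0.0
o [463.9 -42. ] [42.3 98.4] 3.3 zmax 0.05 1893
o [ 468.4 -173.2] [43.1 35.9] 25.9 zmax 0.086 737
g [ 526.1 -276.2] [ 37.9 134.2] 71.4 zmax 0.029 1233
b [503.3 366.3] [169.5 133. ] 86.7 zmax 0.042 9358
[[-0.998, 0.064, 0.002], [0.064, 0.998, 0.0], [-0.002, 0.0, -1.0]]
```

View pics/w13.png

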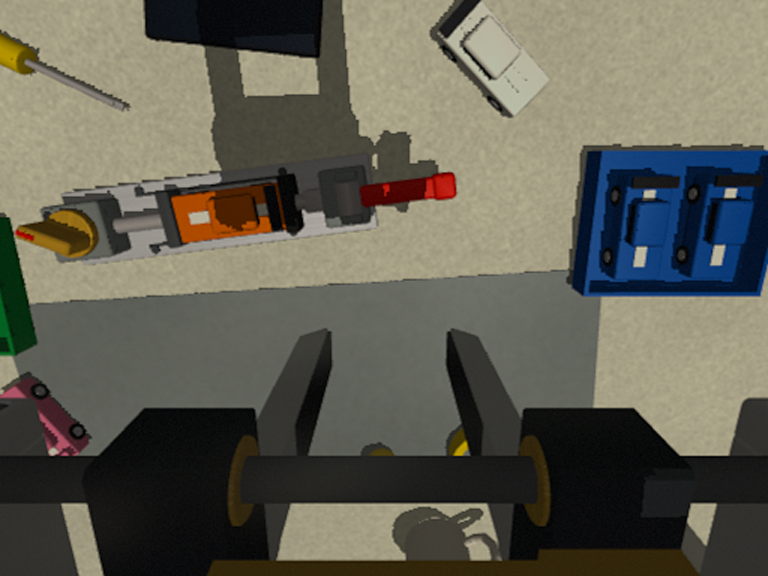

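```bash
python3 -m crank '[0,0,0,0,0,0,0.05,0,0,0,0,0,0,0.05,0,0,0,0,0,0,0.05,0,0,0,0,0,0,0.05]'; python3 - <<'E'
from h import *
d=optics.grab_frame("wrist"); P=cloud(d); H=cv2.cvtColor(d["frame"],cv2.COLOR_RGB2HSV)
m=((H[...,0]<4)|(H[...,0]>174))&(H[...,1]>150)&(abs(P[...,0]-.455)<.04)&(P[...,1]>.05)&(P[...,1]<.2)
for y in(.08,.1,.12,.135): k=m&(abs(P[...,1]-y)<.006); print('lever',y,k.sum(),P[k][:,2].mean().round(4))
print(P[m].max(0))
for c in("top","scene"):
    d=optics.grab_frame(c); P=cloud(d); H=cv2.cvtColor(d["frame"],cv2.COLOR_RGB2HSV)
    for n,h0,h1,x,y in(("g",45,75,.517,-.357),("b",100,125,.504,.365)):
        m=(P[...,2]>.022)&(P[...,2]<.1)&(abs(P[...,0]-x)<.058)&(abs(P[...,1]-y)<.074); print(c,n,rect(P[m]),np.percentile(P[m][:,2],97).round(3))
E
```

```text
t: 46.7
tcp_pos: [0.5024, 0.1005, 0.2517]
eef_rot: [[-0.998, 0.06, -0.001], [0.06, 0.998, 0.0], [0.001, -0.0, -1.0]]
ft_force: [-0.4, -0.1, 0.3]
width: 0.0501
gripper_force: 0.0
lever 0.08 99 0.058
lever 0.1 137 0.0611
lever 0.12 132 0.0584
lever 0.135 143 0.0591
[0.46344553 0.15574182 0.43051667]
top g (array([ 507.4, -348.2]), array([ 64.9, 130.1]), 68.2) 0.045
top b (array([499.5, 375.1]), array([120.7, 110.4]), 88.1) 0.045
scene g (array([ 517.4, -355.5]), array([ 75.6, 171.5]), 60.7) 0.045
scene b (array([504.1, 364.7]), array([112.2, 148.2]), 1.9) 0.044
```

```bash
python3 -c "
from station import workorder; print(workorder.close_job())"
```

```text
the job is handed in; nothing more can be done
None
```

I handed the job in at about 47 s: the orange car is clamped with the lever flat, the one green and two blue cars are in their trays, and the final looks showed nothing else disturbed, but I viewed 16 pictures, over the limit of 14.

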